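# Swap the mixed-up stub posts onto their own base plates

### The job

The four stub posts have been set out on the wrong base plates. Swap them round so that each stands upright on its own plate, in the middle, ready for tacking: the thick pipe on the large round plate, the thin pipe on the small round plate, the square tube on the square plate with its sides parallel to the plate's, and the rectangular tube on the rectangular plate with its long side along the plate's long side. The wooden board is free for parking a post in between; do not knock any post over, and leave the try square standing where it is.

Things in the scene. Friction and masses are not known exactly. Their poses are not given: they have to be found in the camera images.
- pipe_thick: Thick pipe stub: round, 60 mm outside diameter, cut from mill-scaled steel (dark grey) with bright sawn ends, 100 mm long, standing on end, open through, wall 4 mm. Origin: centre of its lower end; z up along it. About 0.5 kg.
- pipe_thin: Thin pipe stub: round, 34 mm outside diameter, cut from mill-scaled steel (dark grey) with bright sawn ends, 100 mm long, standing on end, open through, wall 4 mm. Origin: centre of its lower end; z up along it. About 0.26 kg.
- tube_square: Square tube stub: 50 x 50 mm outside, cut from mill-scaled steel (dark grey) with bright sawn ends, 100 mm long, standing on end, open through, wall 4 mm. Origin: centre of its lower end; z up along it. x and y are square to its sides. About 0.45 kg.
- tube_rect: Rectangular tube stub: 80 x 40 mm outside, cut from mill-scaled steel (dark grey) with bright sawn ends, 100 mm long, standing on end, open through, wall 4 mm. Origin: centre of its lower end; z up along it. x runs along its 80 mm side, y along its 40 mm side. About 0.6 kg.
- flange_large: Large round base plate of bare grey steel, 140 mm diameter, 10 mm thick, four bolt holes near the rim, the pipe's outline drawn in soapstone in the middle. Fixed to the bench. Origin: centre of its underside; z up; its top is 10 mm above its origin (and the bench).
- flange_small: Small round base plate of bare grey steel, 100 mm diameter, 10 mm thick, three bolt holes near the rim, the pipe's outline drawn in the middle. Fixed to the bench. Origin: centre of its underside; z up; its top is 10 mm above its origin (and the bench).
- plate_square: Square base plate of bare grey steel, 120 x 120 mm, 10 mm thick, a bolt hole in each corner, the tube's outline drawn in the middle with its sides parallel to the plate's. x and y are square to its sides. Fixed to the bench. Origin: centre of its underside; z up; its top is 10 mm above its origin (and the bench).
- plate_rect: Rectangular base plate of bare grey steel, 150 x 100 mm, 10 mm thick, a bolt hole in each corner, the tube's outline drawn in the middle, long side along the plate's long side. x runs along its 150 mm side. Fixed to the bench. Origin: centre of its underside; z up; its top is 10 mm above its origin (and the bench).
- board: Plain wooden packing board, 130 x 110 mm, 10 mm thick, empty at the start: room for one post. x runs along its 130 mm side. Fixed to the bench. Origin: centre of its underside; z up; its top is 10 mm above its origin (and the bench).
- try_square: Engineer's try square standing on its stock: a loose black stock 95 x 30 x 16 mm flat on the bench along x, with a thin steel blade (28 x 3.5 mm) rising from near its +x end to 109 mm above the bench. Origin: centre of its underside. About 0.35 kg; it slides or tips if knocked.
Mind the look-alikes: they are no part of the job. Leave any green or pink look-alike of the pipe_thick alone.

How it is judged:
By the outcome, as a careful person would: the job done as asked, in the order asked, and still so for the second after the job is handed in, with the robot touching nothing.
It also fails if it takes over 141 s, if anything falls off the work surface, if the arm or the gripper's body presses on something with over 40 N, if the wrist force passes 120 N, or if a joint passes its speed limit or range.

### The arm

A 6-joint arm with a two-finger parallel gripper is mounted at the origin on the work surface. World frame = base frame: x ahead of the robot, y to its left, z up, the work surface at z = 0. Lengths are in mm, angles in rad, forces in N, time in s.
With the tool pointing down it reaches from about 250 to 800 mm from the base axis. Payload 8.5 kg.
Tool frame: the origin (TCP) lies at the very end of the fingers, on their centre line; the grasp point (between the pads) lies 19 mm behind it; z points along the fingers, y is the line along which they close (so a half turn about z gives the same grasp; the last joint's range is limited). The gripper opens to 85 mm and grips with 20 to 120 N. Pads are 22 mm wide; open, the fingers measure 114 mm over their backs; the gripper's body (76 mm by 85 mm) begins 54 mm behind the grasp point. The pads swing forward as they close: fully open they stand 13 mm farther back than shut.
Start: joints at [-1.136, 0.238, -0.013, 1.319, 0, 1.571], TCP at [221.125, -476.112, 231.276] pointing down, gripper open.
Joint ranges: [-2.66, 2.66], [-1.03, 1.9], [-1.14, 1.46], [-1.82, 2.27], [-1.45, 1.34], [-3.14, 3.14]. Speed limits (rad/s): [2.22, 2.22, 2.79, 3.14, 3.14, 3.14].

### API

Orientations are given as [roll, pitch, yaw] about the fixed x, y, z axes, in that order (R = Rz(yaw) Ry(pitch) Rx(roll)).
In Python, from bench import bot, imaging, spotter gives the robot as it stands.
- The arm moves only by the tool apply_moves, never from a script. Its argument "plan" is a list of rows, each a list of 7 numbers: the turn, a rotation vector about the world's x, y, z in units of 5 degrees (1.0 is 5 degrees), then the shift along the world's x, y, z in units of 30 mm (1.0 is 30 mm), then the finger opening in mm, from 0 to 85.4. A call has 1 to 10 rows; each row shifts and turns the commanded pose from where the row before left it; what a row does not reach is not made up. A row lasts 1/12 s, in which the tool goes at most 41.7 mm and 7.16 degrees, less where a joint would pass 70% of its speed; a pose out of reach is approached as far as the arm can. A call is refused whole if a number of a shift passes 1 or a number of a turn 1, either way. A call with a gripper value outside its range is refused whole. The fingers move at their own pace and stop on an object; "force" is the grip in N (left out, the last holds). Time passes only in rows, so rows that do not move let the fingers close. It gives the time, the measured TCP pose, the force, the opening and the grip force at its end, in the units of the state.
- bot.get_obs(): the state, without advancing time (a new reading comes with each control period).
- imaging.snapshot(name): name is "side" or "top"; returns the picture (384x512x3 uint8, red, green, blue); there is no depth.
- imaging.camera_info(name): a dict with "fovy" (degrees; the focal length in pixels is half the picture's height over the tangent of half this angle, whatever the lens; pixels are square), "cx", "cy" (the principal point, pixels), "cam_to_world" (4x4, takes a point from camera to world coordinates). Camera axes: x right, y down, z forward; pixel columns grow to the right and rows downward; lengths in mm; the calibration is good to about 2 mm. A picture is of the moment at which its call begins. camera_info takes no time and is no camera call.
- bot.sign_off(): hands the job in; it is judged then, once.
Trained networks look in the newest picture that a camera, given by its name, has taken for a name from the list of things; names that differ only in an ending like _2 or _b are one class to them, and where a whole thing is asked for, a point or a joint stands for the part that bears it (a point fixed in the world has none). Each returns a list of dicts, best first, with "confidence" (0 to 1); they miss things now and then, are a little off and sometimes report something else, mostly with a low value. They report only what shows in the picture. A call takes as long as a camera call. They do not tell look-alikes from the thing itself.
- spotter.find_in(thing, camera): "point" ([x, y, z] in mm, in the coordinates of the camera as it stood for that picture, good to about 4 mm: the middle of the surface that is visible of it).
- spotter.silhouettes(thing, camera): "mask" (384x512 bool, what is visible of it).
The state is a dict: "t": time; "q": joint angles; "qvel": joint speeds; "joint_torque": joint torques, N m; "tcp_pos": TCP position; "tcp_rot": TCP orientation; "force": force on the tool from outside, world axes, zero at the start; "ft_torque": the same for the moment, N m; "gripper_width": finger opening in mm; "gripper_force": force on a finger pad.
Only numpy, scipy, OpenCV 4.12 (cv2) and the standard library are available. Lean on these libraries where they do the work, as an engineer would, in place of code of your own. Each camera call takes 0.05 s, during which the arm holds its last target. There are 200 camera calls.

## Working session

There is one attempt and no reset: what is moved stays moved. The work goes in short steps, Python scripts to look and compute and a tool call to move; the robot and the scene stay as the last step left them, time stands still between calls to the robot, and variables do not carry over. Pictures are saved under pics/ and viewed, at most 14 in all, crops included, and the job is handed in when it is done.

Besides the shell and the picture viewer there is one more tool, called after "Call:" by a JSON object that holds its "method" and its "body". apply_moves: Moves the arm, as the interface text tells. Its arguments: {"type":"object","properties":{"plan":{"type":"array","items":{"type":"array","items":{"type":"number"}}},"force":{"type":"number"}},"required":["plan"]}

```bash
mkdir -p pics; ls
python3 - <<'E'
from bench import bot, imaging, spotter
import cv2, numpy as np
np.set_printoptions(precision=4,suppress=True)
for n in ("side","top"):
    im=imaging.snapshot(n); cv2.imwrite(f"pics/{n}0.png",im[:,:,::-1])
    c=imaging.camera_info(n); print(n,c["fovy"],c["cx"],c["cy"]);print(np.array(c["cam_to_world"]))
o=bot.get_obs(); print(o)
E
```

```text
pics
side 52.169497111391586 262.1923392980169 187.46663141670746
[[ -0.8639  -0.3025   0.4026  68.1584]
 [ -0.5032   0.5494  -0.667  631.1932]
 [ -0.0195  -0.7789  -0.6269 630.5282]
 [  0.       0.       0.       1.    ]]
top 51.38950631976799 257.2698551212285 195.80356816880735
[[   0.0125   -0.9939    0.1094  321.4455]
 [  -0.9999   -0.0123    0.0024    2.4249]
 [  -0.001    -0.1095   -0.994  1102.4528]
 [   0.        0.        0.        1.    ]]
{'t': 0.1, 'q': array([-1.136 ,  0.2387, -0.0141,  1.3192,  0.    ,  1.5708]), 'qvel': array([ 0.0008, -0.0008,  0.0045,  0.0005,  0.0004, -0.0001]), 'joint_torque': array([ -0.    , -53.9723,  34.6996,   0.0135,   0.0001,  -0.    ]), 'tcp_pos': array([ 220.9973, -475.8061,  230.7583]), 'tcp_rot': array([-3.1403, -0.    ,  0.4348]), 'force': array([-1.0276, -0.7647, -0.2323]), 'ft_torque': array([-0.0021,  0.0031, -0.0555]), 'gripper_force': 0.0, 'gripper_width': 85.2805967663507}
```

View pics/top0.png

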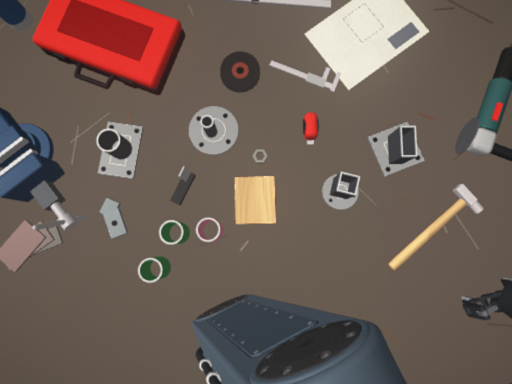

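View pics/side0.png

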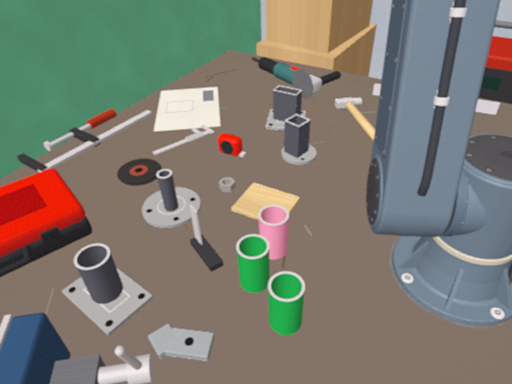

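The top view shows a four-cycle:
- The thick pipe is on the rectangular plate (120,150).
- The thin pipe is on the large flange (213,130).
- The square tube is on the small flange (341,190).
- The rectangular tube is on the square plate (397,150).

The board at (255,200) is empty and the try square stands at (183,185). The green and pink look-alikes are at (172,232), (150,270) and (208,230).

```bash
cat > h.py <<'E'
from bench import bot, imaging, spotter
import cv2, numpy as np
from scipy.optimize import minimize
np.set_printoptions(precision=3,suppress=True)
a=np.linspace(0,2*np.pi,49)[:-1]
circ=lambda d:np.c_[np.cos(a),np.sin(a)]*d/2
rect=lambda w,h:np.array([[-w,-h],[w,-h],[w,h],[-w,h]])/2
SH=dict(pipe_thick=(circ(60),100),pipe_thin=(circ(34),100),tube_square=(rect(50,50),100),tube_rect=(rect(80,40),100),
 flange_large=(circ(140),10),flange_small=(circ(100),10),plate_square=(rect(120,120),10),plate_rect=(rect(150,100),10),board=(rect(130,110),10))
INFO={n:imaging.camera_info(n) for n in("top","side")}
def proj(P,cam):
    c=INFO[cam]; T=np.linalg.inv(np.array(c["cam_to_world"])); f=192/np.tan(np.radians(c["fovy"]/2))
    Q=P@T[:3,:3].T+T[:3,3]; return np.c_[f*Q[:,0]/Q[:,2]+c["cx"],f*Q[:,1]/Q[:,2]+c["cy"]]
def ray(u,v,cam,z):
    c=INFO[cam]; M=np.array(c["cam_to_world"]); f=192/np.tan(np.radians(c["fovy"]/2))
    d=M[:3,:3]@np.array([(u-c["cx"])/f,(v-c["cy"])/f,1]); return M[:3,3]+d*(z-M[2,3])/d[2]
def pts(name,x,y,z,yaw):
    s,h=SH[name]; R=np.array([[np.cos(yaw),np.sin(yaw)],[-np.sin(yaw),np.cos(yaw)]])
    q=s@R+[x,y]; return np.vstack([np.c_[q,np.full(len(q),z)],np.c_[q,np.full(len(q),z+h)]])
def render(name,p,cam,K=4):
    m=np.zeros((384*K,512*K),np.uint8); q=(proj(pts(name,*p),cam)+.5)*K-.5
    cv2.fillConvexPoly(m,cv2.convexHull(np.round(q*16).astype(np.int32)),255,shift=4)
    return cv2.resize(m,(512,384),interpolation=cv2.INTER_AREA)/255.
def fit(name,masks,p0,ignore=None,fz=True):
    """p=(x,y,z,yaw); masks {cam:bool}; ignore {cam:bool} pixels hidden by others"""
    isc=len(SH[name][0])>4
    def cost(v):
        p=[v[0],v[1],v[2] if fz else p0[2],p0[3] if isc else v[3]/50]; e=0
        for c,m in masks.items():
            d=np.abs(render(name,p,c)-m)
            if ignore and c in ignore: d=d*~ignore[c]
            e+=d.sum()
        return e
    v0=np.array([p0[0],p0[1],p0[2],p0[3]*50])
    for s in(8,3):
        r=minimize(cost,v0,method="Nelder-Mead",options=dict(initial_simplex=np.vstack([v0]+[v0+s*np.eye(4)[i] for i in range(4)]),xatol=.05,fatol=.05,maxiter=250)); v0=r.x
    return np.array([v0[0],v0[1],v0[2] if fz else p0[2],v0[3]/50]),r.fun
E
cat > look.py <<'E'
from h import *
import pickle
D={}
for cam in("top","side"):
    im=imaging.snapshot(cam)
    for n in list(SH)+["try_square"]:
        L=spotter.silhouettes(n,cam); D[cam,n]=L
        print(cam,n,[(round(d["confidence"],2),d["mask"].sum(),np.argwhere(d["mask"]).mean(0)[::-1].round(0).tolist()) for d in L if d["mask"].any()])
pickle.dump(D,open("m.pkl","wb"))
E
python3 look.py
```

```text
top pipe_thick [(0.92, np.int64(680), [114.0, 144.0]), (0.91, np.int64(577), [154.0, 269.0]), (0.76, np.int64(418), [173.0, 232.0]), (0.54, np.int64(287), [208.0, 229.0]), (0.34, np.int64(1785), [255.0, 199.0])]
top pipe_thin [(0.64, np.int64(245), [209.0, 126.0])]
top tube_square [(0.61, np.int64(567), [344.0, 185.0])]
top tube_rect [(0.69, np.int64(957), [402.0, 145.0])]
top flange_large [(0.82, np.int64(1677), [214.0, 131.0])]
top flange_small [(0.85, np.int64(593), [336.0, 194.0])]
top plate_square [(0.84, np.int64(888), [390.0, 152.0])]
top plate_rect [(0.68, np.int64(1259), [122.0, 153.0])]
top board [(0.83, np.int64(1849), [255.0, 199.0]), (0.58, np.int64(474), [183.0, 186.0])]
top try_square [(0.89, np.int64(407), [183.0, 186.0])]
side pipe_thick [(0.96, np.int64(1263), [275.0, 229.0]), (0.76, np.int64(2035), [286.0, 302.0]), (0.66, np.int64(1984), [99.0, 273.0])]
side pipe_thin [(0.84, np.int64(582), [168.0, 190.0])]
side tube_square [(0.96, np.int64(932), [297.0, 135.0])]
side tube_rect [(0.82, np.int64(849), [286.0, 102.0]), (0.58, np.int64(585), [168.0, 189.0])]
side flange_large [(0.63, np.int64(1463), [170.0, 209.0])]
side flange_small [(0.75, np.int64(334), [301.0, 157.0])]
side plate_square [(0.61, np.int64(245), [277.0, 122.0])]
side plate_rect [(0.63, np.int64(2410), [109.0, 304.0])]
side board [(0.63, np.int64(1252), [263.0, 200.0])]
side try_square [(0.8, np.int64(822), [204.0, 245.0])]
```

```bash
cat > fitall.py <<'E'
from h import *
import pickle,sys
D=pickle.load(open("m.pkl","rb"))
def near(cam,n,xy):
    for d in D[cam,n]:
        if d["mask"].any() and np.hypot(*(np.argwhere(d["mask"]).mean(0)[::-1]-xy))<20: return cv2.morphologyEx(d["mask"].astype(np.uint8),cv2.MORPH_CLOSE,np.ones((5,5)))>0
T=dict(pipe_thick=((114,144),(99,273)),pipe_thin=((209,126),(168,190)),tube_square=((344,185),(297,135)),tube_rect=((402,145),(286,102)),
 flange_large=((214,131),(170,209)),flange_small=((336,194),(301,157)),plate_square=((390,152),(277,122)),plate_rect=((122,153),(109,304)),board=((255,199),(263,200)))
M={n:{c:near(c,n,xy) for c,xy in zip(("top","side"),v)} for n,v in T.items()}
allp={c:np.any([cv2.dilate(M[n][c].astype(np.uint8),np.ones((5,5)))>0 for n in list(T)[:4]]+[cv2.dilate(d["mask"].astype(np.uint8),np.ones((5,5)))>0 for k in("try_square","pipe_thick") for d in D[c,k] if d["mask"].sum()<3000 and not(c=="top" and d["confidence"]<.4)],0) for c in("top","side")}
Y=dict(tube_square=0.2,tube_rect=0.1,plate_square=.3,plate_rect=.1,board=0); out={}
for n in T:
    post=n in list(T)[:4]; g=ray(*T[n][0],"top",60 if post else 10)
    best=None
    for y0 in ([Y.get(n,0)] if len(SH[n][0])>4 else np.arange(-1.4,1.5,.4)):
        r=fit(n,M[n],[g[0],g[1],10 if post else 0,y0],None if post else allp,fz=True)
        if best is None or r[1]<best[1]: best=r
    out[n]=best[0]
    solo=[fit(n,{c:M[n][c]},best[0],None if post else {c:allp[c]},fz=False)[0] for c in("top","side")]
    print(n,best[0],"err",round(best[1],1),"area",M[n]["top"].sum(),M[n]["side"].sum(),"top",solo[0],"side",solo[1],flush=True)
pickle.dump(out,open("fit.pkl","wb"))
for c in("top","side"):
    im=cv2.imread(f"pics/{c}0.png"); im=cv2.resize(im,None,fx=3,fy=3,interpolation=cv2.INTER_CUBIC)
    for n,p in out.items():
        h=cv2.convexHull(((proj(pts(n,*p),c)+.5)*3-.5).round().astype(np.int32)); cv2.polylines(im,[h],True,(0,255,255),1)
        k=len(SH[n][0]); cv2.polylines(im,[((proj(pts(n,*p),c)[k:]+.5)*3-.5).round().astype(np.int32)],True,(255,0,255),1)
    cv2.imwrite(f"pics/{c}_ov.png",im[260:720,220:1020+500][:, :1400] if c=="top" else im[200:1000,130:1000])
E
python3 fitall.py; python3 -c "
import cv2
a=cv2.imread('pics/top_ov.png');print(a.shape);cv2.imwrite('pics/top_ov.png',cv2.resize(a,(800,int(a.shape[0]*800/a.shape[1]))))
a=cv2.imread('pics/side_ov.png');print(a.shape);cv2.imwrite('pics/side_ov.png',cv2.resize(a,(650,int(a.shape[0]*650/a.shape[1]))))"
```

```text
pipe_thick [571.217 386.255   8.39    0.075] err 131.2 area 702 1984 top [570.936 386.664   8.39    0.138] side [571.601 386.114   8.39    0.121]
pipe_thin [622.687 136.833   6.45    0.125] err 83.7 area 245 582 top [622.661 136.921   6.45    0.202] side [624.564 135.256   6.45    0.358]
tube_square [ 466.746 -222.963    6.738   -0.199] err 127.4 area 570 932 top [ 466.464 -222.603    6.738   -0.231] side [ 467.141 -223.532    6.738   -0.101]
tube_rect [ 578.171 -378.75     6.35     0.011] err 199.8 area 957 851 top [ 576.931 -378.808    6.35     0.011] side [ 580.36  -380.094    6.35     0.043]
flange_large [628.69  130.85   -2.862   0.079] err 96.6 area 1677 1480 top [628.262 130.877  -2.862   0.197] side [629.18  130.716  -2.862   0.221]
flange_small [ 459.589 -223.294   -1.798   -0.032] err 40.1 area 593 334 top [ 459.725 -223.185   -1.798    0.043] side [ 458.947 -223.226   -1.798    0.078]
plate_square [ 581.91  -383.071   -4.665    1.952] err 70.4 area 890 245 top [ 581.856 -383.035   -4.665    1.953] side [ 583.388 -384.375   -4.665    1.963]
plate_rect [568.484 390.855  -2.166  -0.139] err 163.3 area 1259 2410 top [567.892 391.299  -2.166  -0.132] side [568.484 390.855  -2.166  -0.139]
board [432.697  11.106  -3.891   0.043] err 111.2 area 1849 1252 top [432.663  11.142  -3.891   0.048] side [433.526  11.225  -3.891   0.032]
(460, 1300, 3)
(800, 870, 3)
```

View pics/top_ov.png

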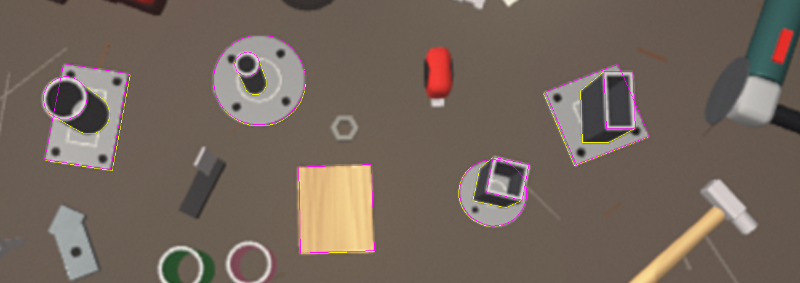

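View pics/side_ov.png

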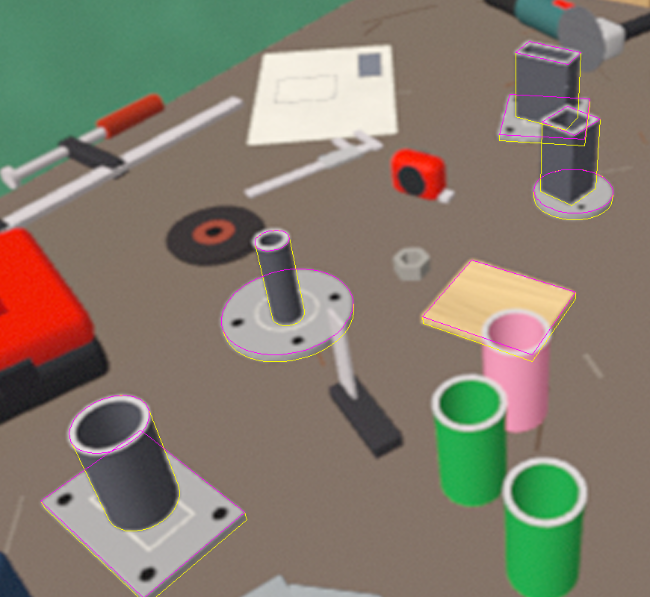

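The fitted outlines match every post, plate and the board in both views. Heights come out about 3 mm low throughout, which is a calibration bias. First move: go above the thin pipe.

Call:
{"method": "apply_moves", "body": {"plan": [[0,0,-1,0.67,1,-0.05,85],[0,0,-1,0.67,1,-0.05,85],[0,0,-1,0.67,1,-0.05,85],[0,0,-1,0.67,1,-0.05,85],[0,0,-1,0.67,1,-0.05,85],[0,0,0,0.67,1,-0.05,85],[0,0,0,0.67,1,-0.05,85],[0,0,0,0.67,1,-0.05,85],[0,0,0,0.67,1,-0.05,85],[0,0,0,0.67,1,-0.05,85]], "force": 40}}

```text
t: 2.03
tcp_pos: [422.8, -174.5, 216.4]
tcp_rot: [3.141, -0.001, -0.002]
force: [1.0, -0.4, 0.7]
gripper_width: 84.9
gripper_force: 0.0
```

Call:
{"method": "apply_moves", "body": {"plan": [[0,0,0,0.67,1,-0.05,85],[0,0,0,0.67,1,-0.05,85],[0,0,0,0.67,1,-0.05,85],[0,0,0,0.67,1,-0.05,85],[0,0,0,0.67,1,-0.05,85],[0,0,0,0.67,1,-0.05,85],[0,0,0,0.67,1,-0.05,85],[0,0,0,0.67,1,-0.05,85],[0,0,0,0.67,1,-0.05,85],[0,0,0,0,0.4,0,85]]}}

```text
t: 2.87
tcp_pos: [608.0, 60.3, 201.6]
tcp_rot: [-3.102, -0.0, 0.08]
force: [-1.4, 0.1, -0.3]
gripper_width: 85.0
gripper_force: 0.0
```

```bash
python3 -c "
from h import *
o=bot.get_obs(); print(o['q'],o['qvel'],o['tcp_pos'],o['tcp_rot'])"
```

```text
[0.079 0.397 0.141 1.315 0.04  3.141] [ 0.086 -0.022 -0.038  0.021  0.033  0.002] [608.035  60.29  201.606] [-3.102 -0.     0.08 ]
```

Call:
{"method": "apply_moves", "body": {"plan": [[0,0,0,0,0,0,85],[0,0,0,0,0,0,85]]}}

```text
t: 3.03
tcp_pos: [604.6, 58.1, 202.5]
tcp_rot: [-3.103, 0.001, 0.077]
force: [-0.4, -0.0, -0.3]
gripper_width: 85.5
gripper_force: 0.0
```

The last joint hit its limit: it follows q6 = q1 − yaw + π. I'll use tool yaw near π/2 for the pipes instead, and write a helper that works out the remaining moves.

```bash
cat > go.py <<'E'
# usage: go.py x y z yaw  -> remaining turn and shift in move units
from h import *
import sys
from scipy.spatial.transform import Rotation as R
x,y,z,w=map(float,sys.argv[1:5]); o=bot.get_obs()
C=R.from_euler("xyz",o["tcp_rot"]); 
tilt=(R.from_euler("xyz",[np.pi,0,o["tcp_rot"][2]])*C.inv()).as_rotvec()
print("pos",o["tcp_pos"],"rot",o["tcp_rot"],"q",o["q"],"w",round(o["gripper_width"],1))
print("tilt fix",np.degrees(tilt)/5,"yaw",np.degrees((w-o["tcp_rot"][2]+np.pi)%(2*np.pi)-np.pi)/5,"shift",(np.array([x,y,z])-o["tcp_pos"])/30)
E
python3 go.py 622.9 136.6 200 1.5708
```

```text
pos [604.58   58.117 202.477] rot [-3.103  0.001  0.077] q [0.076 0.391 0.135 1.316 0.038 3.141] w 85.5
tilt fix [-0.438 -0.051  0.   ] yaw 17.11339313789859 shift [ 0.611  2.616 -0.083]
```

Call:
{"method": "apply_moves", "body": {"plan": [[-0.44,-0.05,0,0,0,0,85],[0,0,1,0.1,0.44,0,85],[0,0,1,0.1,0.44,0,85],[0,0,1,0.1,0.44,0,85],[0,0,1,0.1,0.44,0,85],[0,0,1,0.1,0.43,0,85],[0,0,1,0.1,0.43,-0.08,85],[0,0,1,0,0,0,85],[0,0,1,0,0,0,85],[0,0,1,0,0,0,85]]}}

```text
t: 3.87
tcp_pos: [622.8, 130.7, 200.9]
tcp_rot: [-3.137, -0.001, 0.875]
force: [0.2, 0.1, 0.7]
gripper_width: 85.4
gripper_force: 0.0
```

Call:
{"method": "apply_moves", "body": {"plan": [[0,0,1,0,0,0,85],[0,0,1,0,0,0,85],[0,0,1,0,0,0,85],[0,0,1,0,0,0,85],[0,0,1,0,0,0,85],[0,0,1,0,0,0,85],[0,0,1,0,0,0,85],[0,0,1,0,0,0,85],[0,0,0.1,0,0,0,85],[0,0,0,0,0,0,85]]}}

```text
t: 4.7
tcp_pos: [623.1, 130.7, 200.9]
tcp_rot: [-3.137, -0.001, 1.575]
force: [-0.7, 0.1, -0.2]
gripper_width: 84.9
gripper_force: 0.0
```

```bash
python3 go.py 622.9 136.6 66 1.5708
```

```text
pos [623.103 130.678 200.911] rot [-3.137 -0.001  1.575] q [0.206 0.446 0.218 1.347 0.002 1.772] w 84.9
tilt fix [-0.009 -0.048 -0.   ] yaw -0.05093104885235182 shift [-0.007  0.197 -4.497]
```

Call:
{"method": "apply_moves", "body": {"plan": [[0,-0.05,-0.05,0,0.2,0,85],[0,0,0,0,0,-0.9,85],[0,0,0,0,0,-0.9,85],[0,0,0,0,0,-0.9,85],[0,0,0,0,0,-0.9,85],[0,0,0,0,0,-0.6,85],[0,0,0,0,0,-0.3,85],[0,0,0,0,0,0,85]]}}

```text
t: 5.37
tcp_pos: [622.2, 137.5, 63.4]
tcp_rot: [-3.138, -0.0, 1.572]
force: [-0.2, 0.6, 0.2]
gripper_width: 85.4
gripper_force: 0.0
```

Call:
{"method": "apply_moves", "body": {"plan": [[0,0,0,0,0,0,40],[0,0,0,0,0,0,40],[0,0,0,0,0,0,20],[0,0,0,0,0,0,20],[0,0,0,0,0,0,20],[0,0,0,0,0,0,20],[0,0,0,0,0,0,20]], "force": 40}}

```text
t: 5.95
tcp_pos: [624.3, 137.8, 66.7]
tcp_rot: [3.14, -0.001, 1.574]
force: [-0.4, 1.0, 5.1]
gripper_width: 34.0
gripper_force: 39.2
```

Call:
{"method": "apply_moves", "body": {"plan": [[0,0,0,0,0,0.3,20],[0,0,0,0,0,0.7,20],[0,0,0,0,0,1,20],[0,0,0,0,0,1,20],[0,0,0,-0.6,-0.4,0.6,20],[0,0,0,-0.9,-0.6,0,20],[0,0,0,-0.9,-0.6,0,20],[0,0,0,-0.9,-0.6,0,20],[0,0,0,-0.9,-0.6,0,20],[0,0,0,-0.9,-0.6,0,20]]}}

```text
t: 6.78
tcp_pos: [469.0, 35.0, 173.8]
tcp_rot: [3.142, -0.001, 1.574]
force: [0.4, -0.5, -2.8]
gripper_width: 33.8
gripper_force: 40.8
```

Call:
{"method": "apply_moves", "body": {"plan": [[0,0,0,-0.9,-0.6,0,20],[0,0,0,-0.3,-0.2,0,20],[0,0,0,0,0,-0.8,20],[0,0,0,0,0,-0.8,20],[0,0,0,0,0,-0.8,20],[0,0,0,0,0,-0.5,20],[0,0,0,0,0,-0.3,20],[0,0,0,0,0,0,20]]}}

```text
t: 7.45
tcp_pos: [433.8, 11.7, 76.3]
tcp_rot: [-3.139, -0.001, 1.574]
force: [-0.6, 0.5, -3.0]
gripper_width: 33.7
gripper_force: 40.8
```

```bash
python3 go.py 432 11 67 1.5708
```

```text
pos [433.763  11.674  76.266] rot [-3.139 -0.001  1.574] q [ 0.026  0.201 -0.492  0.88   0.001  1.594] w 33.7
tilt fix [-0.011 -0.03  -0.   ] yaw -0.035822091772026325 shift [-0.059 -0.022 -0.309]
```

Call:
{"method": "apply_moves", "body": {"plan": [[0,0,0,0,0,-0.15,20],[0,0,0,0,0,-0.1,20],[0,0,0,0,0,-0.05,20],[0,0,0,0,0,0,20],[0,0,0,0,0,0,20]]}}

```text
t: 7.87
tcp_pos: [434.9, 11.7, 68.8]
tcp_rot: [3.141, -0.001, 1.574]
force: [0.5, 0.1, -3.6]
gripper_width: 33.8
gripper_force: 40.9
```

Call:
{"method": "apply_moves", "body": {"plan": [[0,0,0,0,0,-0.05,20],[0,0,0,0,0,0,20],[0,0,0,0,0,0,20]]}}

```text
t: 8.12
tcp_pos: [434.6, 11.6, 67.0]
tcp_rot: [3.142, -0.001, 1.574]
force: [-1.0, 0.0, -2.9]
gripper_width: 34.2
gripper_force: 40.9
```

```bash
python3 go.py 432 11 67 1.5708; python3 -c "
from h import *
print(bot.get_obs()['force'])"
```

```text
pos [434.644  11.632  66.963] rot [ 3.142 -0.001  1.574] q [ 0.026  0.212 -0.508  0.852  0.001  1.594] w 34.2
tilt fix [-0.012  0.     0.   ] yaw -0.0361629445681389 shift [-0.088 -0.021  0.001]
[-1.04   0.007 -2.884]
```

Call:
{"method": "apply_moves", "body": {"plan": [[0,0,0,0,0,-0.03,20],[0,0,0,0,0,0,20],[0,0,0,0,0,0,20]]}}

```text
t: 8.37
tcp_pos: [434.8, 11.7, 66.7]
tcp_rot: [3.141, -0.001, 1.574]
force: [-2.5, 1.0, 6.5]
gripper_width: 33.8
gripper_force: 41.8
```

Call:
{"method": "apply_moves", "body": {"plan": [[0,0,0,0,0,0,50],[0,0,0,0,0,0,60],[0,0,0,0,0,0,85],[0,0,0,0,0,0,85],[0,0,0,0,0,0.5,85],[0,0,0,0,0,1,85],[0,0,0,0,0,1,85],[0,0,0,0,0,1,85],[0,0,0,0,0,0.9,85],[0,0,0,0,0,0,85]]}}

```text
t: 9.2
tcp_pos: [437.0, 11.7, 202.7]
tcp_rot: [3.134, -0.001, 1.574]
force: [1.5, -0.4, 0.6]
gripper_width: 85.3
gripper_force: 0.0
```

Call:
{"method": "apply_moves", "body": {"plan": [[0,0,0,0.36,1,0,85],[0,0,0,0.36,1,0,85],[0,0,0,0.36,1,0,85],[0,0,0,0.36,1,0,85],[0,0,0,0.36,1,0,85],[0,0,0,0.36,1,0,85],[0,0,0,0.36,1,0,85],[0,0,0,0.36,1,0,85],[0,0,0,0.36,1,0,85],[0,0,0,0.36,1,0,85]]}}

```text
t: 10.03
tcp_pos: [542.9, 313.2, 197.3]
tcp_rot: [-3.141, -0.001, 1.574]
force: [0.6, -0.5, 0.7]
gripper_width: 84.9
gripper_force: 0.0
```

Call:
{"method": "apply_moves", "body": {"plan": [[0,0,0,0.36,1,0,85],[0,0,0,0.36,1,0,85],[0,0,0,0.2,0.5,0,85],[0,0,0,0,0,0,85],[0,0,0,0,0,0,85]]}}

```text
t: 10.45
tcp_pos: [570.0, 387.2, 196.5]
tcp_rot: [-3.14, 0.0, 1.575]
force: [0.2, -0.1, -0.6]
gripper_width: 85.2
gripper_force: 0.0
```

```bash
python3 go.py 571.2 386.3 66 1.5708
```

```text
pos [569.987 387.211 196.485] rot [-3.14   0.     1.575] q [0.596 0.542 0.369 1.399 0.001 2.163] w 85.2
tilt fix [ 0.001 -0.017  0.   ] yaw -0.05056692748245223 shift [ 0.04  -0.03  -4.349]
```

```bash
cat > chk.py <<'E'
# usage: chk.py post x y yaw z : fit a post near the guess
from h import *
import sys
n=sys.argv[1]; p0=list(map(float,sys.argv[2:6])); p0=[p0[0],p0[1],p0[3],p0[2]]; M={}
for c in("top","side"):
    im=imaging.snapshot(c); cv2.imwrite(f"pics/{c}_{n}.png",im[:,:,::-1])
    e=proj(pts(n,*p0),c).mean(0)
    for d in spotter.silhouettes(n,c):
        if d["mask"].any() and np.hypot(*(np.argwhere(d["mask"]).mean(0)[::-1]-e))<18:
            M[c]=cv2.morphologyEx(d["mask"].astype(np.uint8),cv2.MORPH_CLOSE,np.ones((5,5)))>0;break
print(n,{c:m.sum() for c,m in M.items()})
print("both",fit(n,M,p0)); 
for c in M: print(c,fit(n,{c:M[c]},p0,fz=False))
E
python3 chk.py pipe_thin 434 11 0 6.5
```

```text
pipe_thin {'top': np.int64(176), 'side': np.int64(575)}
both (array([434.41 ,  10.555,   7.162,   0.108]), np.float64(46.61176470588235))
top (array([433.637,  10.506,   6.5  ,   0.071]), np.float64(15.34901960784314))
side (array([435.172,   9.104,   6.5  ,   0.163]), np.float64(26.29019607843137))
```

Call:
{"method": "apply_moves", "body": {"plan": [[0,0,-0.05,0.04,-0.03,-0.9,85],[0,0,0,0,0,-0.9,85],[0,0,0,0,0,-0.9,85],[0,0,0,0,0,-0.9,85],[0,0,0,0,0,-0.5,85],[0,0,0,0,0,-0.25,85],[0,0,0,0,0,0,85],[0,0,0,0,0,0,85]]}}

```text
t: 11.32
tcp_pos: [571.7, 385.5, 68.4]
tcp_rot: [3.141, -0.001, 1.569]
force: [0.5, 0.4, 0.4]
gripper_width: 85.0
gripper_force: 0.0
```

Call:
{"method": "apply_moves", "body": {"plan": [[0,0,0,0,0,0,65],[0,0,0,0,0,0,60],[0,0,0,0,0,0,50],[0,0,0,0,0,0,45],[0,0,0,0,0,0,45],[0,0,0,0,0,0,45]], "force": 50}}

```text
t: 11.82
tcp_pos: [572.0, 386.2, 69.4]
tcp_rot: [3.14, -0.002, 1.57]
force: [-2.2, -0.7, 6.2]
gripper_width: 58.9
gripper_force: 53.0
```

Call:
{"method": "apply_moves", "body": {"plan": [[0,0,0,0,0,0.3,45],[0,0,0,0,0,0.7,45],[0,0,0,0,0,1,45],[0,0,0,0,0,1,45],[0,0,0,0,0,1,45],[0,0,0,0,-0.5,0.3,45],[0,0,0,0.2,-0.9,0,45],[0,0,0,0.2,-0.9,0,45],[0,0,0,0.2,-0.9,0,45],[0,0,0,0.2,-0.9,0,45]]}}

```text
t: 12.65
tcp_pos: [595.0, 261.0, 196.4]
tcp_rot: [-3.141, -0.0, 1.57]
force: [-0.3, 0.1, -5.9]
gripper_width: 58.8
gripper_force: 55.7
```

Call:
{"method": "apply_moves", "body": {"plan": [[0,0,0,0.2,-0.9,0,45],[0,0,0,0.3,-0.9,0,45],[0,0,0,0.3,-0.9,0,45],[0,0,0,0.3,-0.9,0,45],[0,0,0,0,-0.5,0,45],[0,0,0,0,-0.3,0,45],[0,0,0,0,0,0,45],[0,0,0,0,0,0,45],[0,0,0,0,0,0,45]]}}

```text
t: 13.4
tcp_pos: [628.0, 131.7, 196.5]
tcp_rot: [-3.141, -0.001, 1.57]
force: [-0.5, 0.2, -5.7]
gripper_width: 58.8
gripper_force: 55.8
```

```bash
python3 go.py 629.1 130.8 69.4 1.5708
```

```text
pos [628.041 131.724 196.495] rot [-3.141 -0.001  1.57 ] q [0.206 0.453 0.219 1.337 0.002 1.777] w 58.8
tilt fix [-0.017 -0.004 -0.   ] yaw 0.00395525037192099 shift [ 0.035 -0.031 -4.237]
```

Call:
{"method": "apply_moves", "body": {"plan": [[0,0,0,0.04,-0.03,-0.8,45],[0,0,0,0,0,-0.9,45],[0,0,0,0,0,-0.9,45],[0,0,0,0,0,-0.8,45],[0,0,0,0,0,-0.5,45],[0,0,0,0,0,-0.2,45],[0,0,0,0,0,0,45],[0,0,0,0,0,0,45],[0,0,0,0,0,0,45]]}}

```text
t: 14.15
tcp_pos: [630.5, 130.5, 75.0]
tcp_rot: [3.139, -0.001, 1.57]
force: [0.5, -0.0, -4.8]
gripper_width: 58.5
gripper_force: 55.8
```

```bash
python3 go.py 629.1 130.8 69.4 1.5708
```

```text
pos [630.511 130.528  74.962] rot [ 3.139 -0.001  1.57 ] q [0.204 0.52  0.012 1.06  0.001 1.775] w 58.5
tilt fix [-0.017  0.024  0.   ] yaw 0.0061343722978081695 shift [-0.047  0.009 -0.185]
```

Call:
{"method": "apply_moves", "body": {"plan": [[0,0,0,0,0,-0.1,45],[0,0,0,0,0,-0.05,45],[0,0,0,0,0,0,45],[0,0,0,0,0,0,45],[0,0,0,0,0,0,45]]}}

```text
t: 14.57
tcp_pos: [630.1, 129.9, 69.5]
tcp_rot: [3.141, -0.001, 1.57]
force: [0.9, -0.0, -2.9]
gripper_width: 58.5
gripper_force: 56.0
```

Call:
{"method": "apply_moves", "body": {"plan": [[0,0,0,-0.03,0.03,0.05,45],[0,0,0,0,0,0,45],[0,0,0,0,0,-0.06,45],[0,0,0,0,0,0,45],[0,0,0,0,0,0,45]]}}

```text
t: 14.98
tcp_pos: [628.7, 130.8, 69.4]
tcp_rot: [3.141, -0.001, 1.57]
force: [-2.6, -1.0, 4.9]
gripper_width: 58.6
gripper_force: 56.5
```

Call:
{"method": "apply_moves", "body": {"plan": [[0,0,0,0,0,0,70],[0,0,0,0,0,0,85],[0,0,0,0,0,0,85],[0,0,0,0,0,0,85],[0,0,0,0,0,0.5,85],[0,0,0,0,0,1,85],[0,0,0,0,0,1,85],[0,0,0,0,0,1,85],[0,0,0,0,0,0.8,85]]}}

```text
t: 15.73
tcp_pos: [629.1, 130.8, 200.0]
tcp_rot: [3.14, -0.001, 1.57]
force: [2.2, -0.0, -0.9]
gripper_width: 84.9
gripper_force: 0.0
```

Call:
{"method": "apply_moves", "body": {"plan": [[0,0,1,0,-1,0,85],[0,0,1,0,-1,0,85],[0,0,1,-0.1,-1,0,85],[0,0,1,-0.1,-1,0,85],[0,0,1,-0.1,-1,0,85],[0,0,1,-0.1,-1,0,85],[0,0,1,-0.1,-1,0,85],[0,0,1,-0.1,-1,0,85],[0,0,1,-0.1,-1,0,85],[0,0,1,-0.1,-1,0,85]]}}

```text
t: 16.57
tcp_pos: [604.5, -170.7, 197.7]
tcp_rot: [3.142, -0.001, 2.447]
force: [0.5, 0.0, -0.1]
gripper_width: 85.3
gripper_force: 0.0
```

Call:
{"method": "apply_moves", "body": {"plan": [[0,0,1,-0.1,-1,0,85],[0,0,1,-0.1,-1,0,85],[0,0,1,-0.1,-1,0,85],[0,0,1,-0.1,-1,0,85],[0,0,1,-0.1,-1,0,85],[0,0,1,-0.1,-1,0,85],[0,0,1,-0.2,-1,0,85],[0,0,1,0,0,0,85],[0,0,0,0,0,0,85],[0,0,0,0,0,0,85]]}}

```text
t: 17.4
tcp_pos: [580.6, -379.3, 197.4]
tcp_rot: [3.141, -0.001, 3.137]
force: [-0.8, 0.6, -1.1]
gripper_width: 85.0
gripper_force: 0.0
```

```bash
python3 go.py 577.5 -379 66 3.1526; python3 chk.py pipe_thick 628.7 130.8 0 7;python3 chk.py tube_rect 578 -379 0.01 7
```

```text
pos [ 580.576 -379.342  197.387] rot [ 3.141 -0.001  3.137] q [-0.579  0.55   0.386  1.408 -0.    -0.574] w 85.0
tilt fix [-0.004 -0.015  0.   ] yaw 0.17753571747574634 shift [-0.103  0.011 -4.38 ]
pipe_thick {'top': np.int64(603), 'side': np.int64(1101)}
both (array([628.929, 130.654,   5.458,   0.153]), np.float64(206.44313725490196))
top (array([628.284, 130.505,   7.   ,   0.132]), np.float64(79.29019607843138))
side (array([627.791, 130.114,   7.   ,   0.16 ]), np.float64(130.1921568627451))
tube_rect {'top': np.int64(876), 'side': np.int64(862)}
both (array([ 578.123, -378.652,    6.404,    0.009]), np.float64(267.70196078431377))
top (array([ 577.644, -378.863,    7.   ,    0.003]), np.float64(119.1921568627451))
side (array([ 579.535, -378.991,    7.   ,    0.162]), np.float64(130.3921568627451))
```

Call:
{"method": "apply_moves", "body": {"plan": [[0,0,0.15,-0.1,0,-0.9,85],[0,0,0,0,0,-0.9,85],[0,0,0,0,0,-0.9,85],[0,0,0,0,0,-0.9,85],[0,0,0,0,0,-0.5,85],[0,0,0,0,0,-0.25,85],[0,0,0,0,0,0,85],[0,0,0,0,0,0,85]]}}

```text
t: 18.47
tcp_pos: [578.0, -379.3, 67.8]
tcp_rot: [-3.141, -0.001, -3.13]
force: [0.1, 0.7, -0.6]
gripper_width: 85.2
gripper_force: 0.0
```

Call:
{"method": "apply_moves", "body": {"plan": [[0,0,0,0,0,0,60],[0,0,0,0,0,0,50],[0,0,0,0,0,0,40],[0,0,0,0,0,0,30],[0,0,0,0,0,0,25],[0,0,0,0,0,0,25],[0,0,0,0,0,0,25]], "force": 60}}

```text
t: 19.05
tcp_pos: [578.2, -379.3, 68.2]
tcp_rot: [-3.141, 0.0, -3.13]
force: [0.2, 2.3, 5.8]
gripper_width: 39.3
gripper_force: 61.8
```

```bash
python3 go.py 578 -379 66 3.1526; python3 chk.py tube_rect 578 -379 0.01 7
```

```text
pos [ 578.174 -379.346   68.192] rot [-3.141  0.    -3.13 ] q [-0.58   0.603  0.146  1.112 -0.    -0.592] w 39.3
tilt fix [0.007 0.004 0.   ] yaw -0.011065474506761432 shift [-0.006  0.012 -0.073]
tube_rect {'top': np.int64(533), 'side': np.int64(608)}
both (array([ 577.085, -378.739,    6.524,    0.021]), np.float64(833.4941176470588))
top (array([ 576.668, -378.356,    7.   ,    0.013]), np.float64(456.8705882352941))
side (array([ 577.543, -382.767,    7.   ,    0.376]), np.float64(340.9019607843137))
```

Call:
{"method": "apply_moves", "body": {"plan": [[0,0,0,0,0,0.3,25],[0,0,0,0,0,0.7,25],[0,0,0,0,0,1,25],[0,0,0,0,0,1,25],[0,0,0,0,0,1,25],[0,0,0,0,0.3,0.4,25],[0,0,0,0,0.7,0,25],[0,0,0,0,0.9,0,25],[0,0,0,0,0.9,0,25],[0,0,0,0,0.9,0,25]]}}

```text
t: 20.08
tcp_pos: [576.8, -266.5, 197.9]
tcp_rot: [3.141, -0.003, -3.13]
force: [0.2, -0.4, -5.4]
gripper_width: 39.6
gripper_force: 61.4
```

Call:
{"method": "apply_moves", "body": {"plan": [[0,0,-0.2,0,0.9,0,25],[0,0,-0.2,0,0.9,0,25],[0,0,-0.2,0,0.9,0,25],[0,0,-0.2,0,0.9,0,25],[0,0,-0.2,0,0.9,0,25],[0,0,-0.2,0,0.9,0,25],[0,0,-0.2,0,0.9,0,25],[0,0,-0.2,0,0.9,0,25],[0,0,-0.12,0,0.9,0,25],[0,0,0,0,0.9,0,25]]}}

```text
t: 20.92
tcp_pos: [576.5, 3.5, 198.2]
tcp_rot: [-3.141, -0.003, 3.003]
force: [0.5, 1.0, -5.3]
gripper_width: 39.6
gripper_force: 61.4
```

Call:
{"method": "apply_moves", "body": {"plan": [[0,0,0,-0.1,0.9,0,25],[0,0,0,-0.1,0.9,0,25],[0,0,0,-0.1,0.9,0,25],[0,0,0,0,0.9,0,25],[0,0,0,0,0.9,0,25],[0,0,0,0,0.9,0,25],[0,0,0,0,0.9,0,25],[0,0,0,0,0.9,0,25],[0,0,0,0,0.9,0,25],[0,0,0,0,0.9,0,25]]}}

```text
t: 21.75
tcp_pos: [567.4, 273.1, 198.0]
tcp_rot: [-3.14, -0.003, 3.004]
force: [0.9, 0.2, -5.3]
gripper_width: 39.3
gripper_force: 61.4
```

Call:
{"method": "apply_moves", "body": {"plan": [[0,0,0,0,0.6,0,25],[0,0,0,0,0.3,0,25],[0,0,0,0,0,0,25],[0,0,0,0,0,0,25],[0,0,0,0,0,0,25]]}}

```text
t: 22.17
tcp_pos: [568.3, 297.8, 198.7]
tcp_rot: [-3.14, -0.002, 3.003]
force: [-0.0, -0.7, -5.0]
gripper_width: 39.7
gripper_force: 61.6
```

```bash
python3 go.py 568.4 390.9 68.2 3.0026
```

```text
pos [568.311 297.794 198.747] rot [-3.14  -0.002  3.003] q [0.483 0.454 0.226 1.345 0.    0.621] w 39.7
tilt fix [ 0.01  -0.023 -0.   ] yaw -0.004106449208929445 shift [ 0.003  3.104 -4.352]
```

Call:
{"method": "apply_moves", "body": {"plan": [[0,0,0,0,0.9,0,25],[0,0,0,0,0.9,0,25],[0,0,0,0,0.8,0,25],[0,0,0,0,0.5,0,25],[0,0,0,0,0,-0.8,25],[0,0,0,0,0,-1,25],[0,0,0,0,0,-1,25],[0,0,0,0,0,-0.8,25],[0,0,0,0,0,-0.3,25],[0,0,0,0,0,-0.1,25]]}}

```text
t: 23.0
tcp_pos: [567.9, 389.9, 77.2]
tcp_rot: [-3.139, -0.004, 3.002]
force: [0.6, 0.2, -6.0]
gripper_width: 39.2
gripper_force: 63.0
```

Call:
{"method": "apply_moves", "body": {"plan": [[0,0,0,0,0,0,25],[0,0,0,0,0,0,25],[0,0,0,0,0,0,25]]}}

```text
t: 23.25
tcp_pos: [569.8, 392.2, 81.3]
tcp_rot: [3.14, 0.001, 3.003]
force: [-0.3, 0.2, -6.1]
gripper_width: 39.2
gripper_force: 63.0
```

```bash
python3 go.py 568.4 390.9 68.2 3.0026
```

```text
pos [569.825 392.188  81.271] rot [3.14  0.001 3.003] q [0.603 0.594 0.163 1.138 0.001 0.741] w 39.2
tilt fix [-0.021  0.018 -0.   ] yaw -0.005296007496963948 shift [-0.048 -0.043 -0.436]
```

Call:
{"method": "apply_moves", "body": {"plan": [[0,0,0,-0.04,-0.04,-0.2,25],[0,0,0,0,0,-0.1,25],[0,0,0,0,0,0,25],[0,0,0,0,0,0,25],[0,0,0,0,0,0,25]]}}

```text
t: 23.67
tcp_pos: [567.5, 390.6, 70.3]
tcp_rot: [-3.141, -0.001, 3.004]
force: [0.8, -0.4, -5.2]
gripper_width: 39.5
gripper_force: 63.1
```

```bash
python3 go.py 568.4 390.9 68.2 3.0026
```

```text
pos [567.5   390.609  70.258] rot [-3.141 -0.001  3.004] q [0.603 0.599 0.143 1.115 0.001 0.741] w 39.5
tilt fix [-0.    -0.011 -0.   ] yaw -0.01068772460002162 shift [ 0.03   0.01  -0.069]
```

Call:
{"method": "apply_moves", "body": {"plan": [[0,0,0,0.03,0,-0.05,25],[0,0,0,0,0,0,25],[0,0,0,0,0,0,25],[0,0,0,0,0,0,25]]}}

```text
t: 24.0
tcp_pos: [568.4, 390.5, 68.7]
tcp_rot: [-3.141, -0.001, 3.003]
force: [-0.0, 0.7, -5.3]
gripper_width: 39.8
gripper_force: 63.1
```

Call:
{"method": "apply_moves", "body": {"plan": [[0,0,0,0,0,-0.04,25],[0,0,0,0,0,0,25],[0,0,0,0,0,0,25]]}}

```text
t: 24.25
tcp_pos: [568.5, 390.7, 68.3]
tcp_rot: [3.141, -0.0, 3.003]
force: [-2.1, -1.4, 3.7]
gripper_width: 39.4
gripper_force: 63.9
```

Call:
{"method": "apply_moves", "body": {"plan": [[0,0,0,0,0,0,55],[0,0,0,0,0,0,70],[0,0,0,0,0,0,85],[0,0,0,0,0,0,85],[0,0,0,0,0,0.5,85],[0,0,0,0,0,1,85],[0,0,0,0,0,1,85],[0,0,0,0,0,1,85],[0,0,0,0,0,0.8,85],[0,0,0,0,0,0,85]]}}

```text
t: 25.08
tcp_pos: [570.3, 391.8, 202.4]
tcp_rot: [3.136, 0.005, 3.003]
force: [-0.5, 0.0, -0.2]
gripper_width: 84.7
gripper_force: 0.0
```

Call:
{"method": "apply_moves", "body": {"plan": [[0,0,-0.7,-0.17,-1,0,85],[0,0,0,-0.17,-1,0,85],[0,0,0,-0.17,-1,0,85],[0,0,0,-0.17,-1,0,85],[0,0,0,-0.17,-1,0,85],[0,0,0,-0.17,-1,0,85],[0,0,0,-0.17,-1,0,85],[0,0,0,-0.17,-1,0,85],[0,0,0,-0.17,-1,0,85],[0,0,0,-0.17,-1,0,85]]}}

```text
t: 25.92
tcp_pos: [516.9, 89.2, 196.3]
tcp_rot: [-3.141, -0.001, 2.942]
force: [0.5, -0.6, -0.5]
gripper_width: 84.8
gripper_force: 0.0
```

Call:
{"method": "apply_moves", "body": {"plan": [[0,0,0,-0.17,-1,0,85],[0,0,0,-0.17,-1,0,85],[0,0,0,-0.17,-1,0,85],[0,0,0,-0.17,-1,0,85],[0,0,0,-0.17,-1,0,85],[0,0,0,-0.17,-1,0,85],[0,0,0,-0.17,-1,0,85],[0,0,0,-0.17,-1,0,85],[0,0,0,-0.17,-1,0,85],[0,0,0,-0.17,-1,0,85]]}}

```text
t: 26.75
tcp_pos: [465.9, -210.9, 196.3]
tcp_rot: [-3.141, -0.001, 2.942]
force: [0.0, -0.3, 0.1]
gripper_width: 84.8
gripper_force: 0.0
```

Call:
{"method": "apply_moves", "body": {"plan": [[0,0,0,0,-0.46,0,85],[0,0,0,0,0,0,85],[0,0,0,0,0,0,85]]}}

```text
t: 27.0
tcp_pos: [466.3, -223.4, 196.1]
tcp_rot: [3.141, -0.001, 2.941]
force: [-0.2, -0.1, 0.7]
gripper_width: 85.3
gripper_force: 0.0
```

```bash
python3 go.py 466.7 -223 68 2.94; python3 chk.py tube_rect 568.5 390.7 -0.139 7;python3 chk.py tube_square 466.7 -223 -0.2 7
```

```text
pos [ 466.315 -223.426  196.131] rot [ 3.141 -0.001  2.941] q [-0.447  0.24  -0.102  1.23   0.    -0.246] w 85.3
tilt fix [-0.008 -0.015  0.   ] yaw -0.006712960182472685 shift [ 0.013  0.014 -4.271]
tube_rect {'top': np.int64(1015), 'side': np.int64(2167)}
both (array([569.244, 391.462,   7.278,  -0.148]), np.float64(106.25098039215686))
top (array([569.521, 392.181,   7.   ,  -0.146]), np.float64(42.462745098039214))
side (array([569.485, 391.32 ,   7.   ,  -0.147]), np.float64(60.90196078431373))
tube_square {'top': np.int64(436), 'side': np.int64(944)}
both (array([ 466.896, -223.419,    7.508,   -0.147]), np.float64(234.38823529411764))
top (array([ 461.877, -222.152,    7.   ,    0.164]), np.float64(182.83921568627449))
side (array([ 467.726, -224.418,    7.   ,   -0.102]), np.float64(38.53333333333333))
```

Call:
{"method": "apply_moves", "body": {"plan": [[0,0,0.3,0.01,0.01,-0.9,85],[0,0,0,0,0,-0.9,85],[0,0,0,0,0,-0.9,85],[0,0,0,0,0,-0.8,85],[0,0,0,0,0,-0.5,85],[0,0,0,0,0,-0.25,85],[0,0,0,0,0,0,85],[0,0,0,0,0,0,85]]}}

```text
t: 28.07
tcp_pos: [467.0, -222.9, 69.4]
tcp_rot: [-3.141, -0.001, 2.969]
force: [0.7, -0.1, 0.2]
gripper_width: 84.8
gripper_force: 0.0
```

Call:
{"method": "apply_moves", "body": {"plan": [[0,0,0,0,0,0,65],[0,0,0,0,0,0,60],[0,0,0,0,0,0,50],[0,0,0,0,0,0,40],[0,0,0,0,0,0,35],[0,0,0,0,0,0,35],[0,0,0,0,0,0,35]], "force": 60}}

```text
t: 28.65
tcp_pos: [467.4, -223.2, 70.2]
tcp_rot: [-3.141, 0.001, 2.968]
force: [-0.5, 1.1, 6.6]
gripper_width: 50.2
gripper_force: 60.3
```

```bash
python3 go.py 581.9 -383.1 68 3.522
```

```text
pos [ 467.37  -223.161   70.206] rot [-3.141  0.001  2.968] q [-0.445  0.333 -0.318  0.919 -0.    -0.272] w 50.2
tilt fix [0.007 0.01  0.   ] yaw 6.343418254812491 shift [ 3.818 -5.331 -0.074]
```

Call:
{"method": "apply_moves", "body": {"plan": [[0,0,0,0,0,0.3,35],[0,0,0,0,0,0.7,35],[0,0,0,0,0,1,35],[0,0,0,0,0,1,35],[0,0,0,0,0,1,35],[0,0,0.5,0.2,-0.3,0.2,35],[0,0,0.9,0.6,-0.8,0,35],[0,0,0.9,0.6,-0.8,0,35],[0,0,0.9,0.6,-0.8,0,35],[0,0,0.9,0.6,-0.8,0,35]]}}

```text
t: 29.48
tcp_pos: [545.1, -328.9, 195.6]
tcp_rot: [-3.141, -0.001, -2.953]
force: [0.8, -0.3, -3.6]
gripper_width: 49.8
gripper_force: 62.7
```

Call:
{"method": "apply_moves", "body": {"plan": [[0,0,0.9,0.6,-0.8,0,35],[0,0,0.9,0.6,-0.8,0,35],[0,0,0.44,0.04,-0.23,0,35],[0,0,0,0,0,0,35],[0,0,0,0,0,-0.8,35],[0,0,0,0,0,-1,35],[0,0,0,0,0,-1,35],[0,0,0,0,0,-0.8,35],[0,0,0,0,0,0,35],[0,0,0,0,0,0,35]]}}

```text
t: 30.32
tcp_pos: [580.7, -381.7, 86.5]
tcp_rot: [3.139, -0.003, -2.762]
force: [0.9, 0.1, -3.6]
gripper_width: 50.0
gripper_force: 63.4
```

```bash
python3 go.py 582.5 -382.8 70.2 3.522
```

```text
pos [ 580.696 -381.663   86.521] rot [ 3.139 -0.003 -2.762] q [-0.581  0.6    0.19   1.164 -0.001 -0.961] w 50.0
tilt fix [-0.016 -0.042  0.   ] yaw 0.01001876122562117 shift [ 0.06  -0.038 -0.544]
```

Call:
{"method": "apply_moves", "body": {"plan": [[0,0,0,0.04,-0.03,-0.3,35],[0,0,0,0,0,-0.15,35],[0,0,0,0,0,0,35],[0,0,0,0,0,0,35],[0,0,0,0,0,0,35]]}}

```text
t: 30.73
tcp_pos: [583.4, -384.0, 74.3]
tcp_rot: [-3.141, -0.0, -2.762]
force: [0.1, 0.2, -4.4]
gripper_width: 49.7
gripper_force: 63.6
```

```bash
python3 go.py 582.5 -382.8 70.2 3.522
```

```text
pos [ 583.413 -383.961   74.292] rot [-3.141 -0.    -2.762] q [-0.582  0.611  0.176  1.136 -0.001 -0.962] w 49.7
tilt fix [ 0.012 -0.    -0.   ] yaw 0.0036276068581949502 shift [-0.03   0.039 -0.136]
```

Call:
{"method": "apply_moves", "body": {"plan": [[0,0,0,-0.03,0.03,-0.1,35],[0,0,0,0,0,0,35],[0,0,0,0,0,0,35],[0,0,0,0,0,0,35]]}}

```text
t: 31.07
tcp_pos: [582.2, -382.9, 70.6]
tcp_rot: [-3.141, -0.001, -2.761]
force: [1.1, 0.6, -5.3]
gripper_width: 49.8
gripper_force: 63.7
```

Call:
{"method": "apply_moves", "body": {"plan": [[0,0,0,0,0,-0.04,35],[0,0,0,0,0,0,35],[0,0,0,0,0,0,35]]}}

```text
t: 31.32
tcp_pos: [582.2, -382.8, 70.3]
tcp_rot: [-3.141, -0.001, -2.761]
force: [-3.4, 1.9, 6.0]
gripper_width: 49.7
gripper_force: 64.2
```

Call:
{"method": "apply_moves", "body": {"plan": [[0,0,0,0,0,0,60],[0,0,0,0,0,0,75],[0,0,0,0,0,0,85],[0,0,0,0,0,0,85],[0,0,0,0,0,0.5,85],[0,0,0,0,0,1,85],[0,0,0,0,0,1,85],[0,0,0,0,0,1,85],[0,0,0,0,0,0.8,85],[0,0,0,0,0,0,85]]}}

```text
t: 32.15
tcp_pos: [584.1, -384.1, 204.2]
tcp_rot: [-3.135, 0.004, -2.761]
force: [0.4, -0.4, 0.4]
gripper_width: 85.3
gripper_force: 0.0
```

Call:
{"method": "apply_moves", "body": {"plan": [[0,0,0,-0.38,1,0,85],[0,0,0,-0.38,1,0,85],[0,0,0,-0.38,1,0,85],[0,0,0,-0.38,1,0,85],[0,0,0,-0.38,1,0,85],[0,0,0,-0.38,1,0,85],[0,0,0,-0.38,1,0,85],[0,0,0,-0.38,1,0,85],[0,0,0,-0.38,1,0,85],[0,0,0,-0.38,1,0,85]]}}

```text
t: 32.98
tcp_pos: [467.4, -81.6, 198.0]
tcp_rot: [-3.141, -0.001, -2.762]
force: [0.7, 0.2, 0.0]
gripper_width: 85.1
gripper_force: 0.0
```

Call:
{"method": "apply_moves", "body": {"plan": [[0,0,0,-0.38,1,0,85],[0,0,0,-0.38,1,0,85],[0,0,0,-0.36,1,0,85],[0,0,0,0,0.1,0,85],[0,0,0,0,0,0,85],[0,0,0,0,0,0,85]]}}

```text
t: 33.48
tcp_pos: [434.9, 10.1, 198.3]
tcp_rot: [-3.141, -0.001, -2.76]
force: [0.7, 0.0, -0.3]
gripper_width: 85.0
gripper_force: 0.0
```

```bash
python3 go.py 434.5 10.6 67.5 3.522; python3 chk.py tube_square 582 -383 0.381 7
```

```text
pos [434.928  10.12  198.284] rot [-3.141 -0.001 -2.76 ] q [ 0.024  0.1   -0.272  1.199 -0.001 -0.357] w 85.0
tilt fix [ 0.009 -0.004 -0.   ] yaw -0.009950133086260037 shift [-0.014  0.016 -4.359]
tube_square {'top': np.int64(729), 'side': np.int64(555)}
both (array([ 582.43 , -383.739,    6.49 ,    0.374]), np.float64(123.94509803921568))
top (array([ 581.773, -384.002,    7.   ,    0.357]), np.float64(36.36078431372549))
side (array([ 586.966, -387.815,    7.   ,    0.428]), np.float64(49.70980392156862))
```

Call:
{"method": "apply_moves", "body": {"plan": [[0,0,0,-0.01,0.02,-0.9,85],[0,0,0,0,0,-0.9,85],[0,0,0,0,0,-0.9,85],[0,0,0,0,0,-0.8,85],[0,0,0,0,0,-0.6,85],[0,0,0,0,0,-0.25,85],[0,0,0,0,0,0,85],[0,0,0,0,0,0,85]]}}

```text
t: 34.35
tcp_pos: [434.6, 10.3, 68.1]
tcp_rot: [-3.142, -0.001, -2.762]
force: [-0.2, -0.0, 0.6]
gripper_width: 85.2
gripper_force: 0.0
```

Call:
{"method": "apply_moves", "body": {"plan": [[0,0,0,0,0,0,60],[0,0,0,0,0,0,50],[0,0,0,0,0,0,35],[0,0,0,0,0,0,25],[0,0,0,0,0,0,20],[0,0,0,0,0,0,20],[0,0,0,0,0,0,20],[0,0,0,0,0,0,20]], "force": 40}}

```text
t: 35.02
tcp_pos: [434.8, 10.9, 68.5]
tcp_rot: [-3.141, 0.0, -2.761]
force: [-0.9, 1.1, 6.5]
gripper_width: 32.2
gripper_force: 39.3
```

```bash
python3 go.py 459.7 -223.2 67.5 3.522
```

```text
pos [434.764  10.857  68.495] rot [-3.141  0.    -2.761] q [ 0.025  0.21  -0.505  0.855 -0.    -0.355] w 32.2
tilt fix [0.004 0.004 0.   ] yaw 0.0011782750920128376 shift [ 0.831 -7.802 -0.033]
```

Call:
{"method": "apply_moves", "body": {"plan": [[0,0,0,0,0,0.3,20],[0,0,0,0,0,0.7,20],[0,0,0,0,0,1,20],[0,0,0,0,-0.3,0.5,20],[0,0,0,0.1,-0.9,0,20],[0,0,0,0.1,-0.9,0,20],[0,0,0,0.1,-0.9,0,20],[0,0,0,0.1,-0.9,0,20],[0,0,0,0.1,-0.9,0,20],[0,0,0,0.1,-0.9,0,20]]}}

```text
t: 35.85
tcp_pos: [452.0, -161.5, 143.3]
tcp_rot: [-3.142, -0.001, -2.761]
force: [1.2, -0.4, -3.2]
gripper_width: 32.1
gripper_force: 40.5
```

Call:
{"method": "apply_moves", "body": {"plan": [[0,0,0,0.1,-0.9,0,20],[0,0,0,0.1,-0.7,0,20],[0,0,0,0.03,-0.5,0,20],[0,0,0,0,0,0,20],[0,0,0,0,0,-0.6,20],[0,0,0,0,0,-0.7,20],[0,0,0,0,0,-0.6,20],[0,0,0,0,0,-0.2,20],[0,0,0,0,0,0,20],[0,0,0,0,0,0,20]]}}

```text
t: 36.68
tcp_pos: [459.3, -222.9, 80.3]
tcp_rot: [3.141, -0.001, -2.761]
force: [0.1, 0.3, -3.6]
gripper_width: 32.6
gripper_force: 40.7
```

```bash
python3 go.py 459.8 -223 68.5 3.522
```

```text
pos [ 459.296 -222.933   80.339] rot [ 3.141 -0.001 -2.761] q [-0.451  0.313 -0.318  0.94  -0.001 -0.832] w 32.6
tilt fix [ 0.003 -0.013  0.   ] yaw -0.0019558997767617544 shift [ 0.017 -0.002 -0.395]
```

```bash
python3 chk.py pipe_thin 459.5 -223 0 18; python3 -c "
import cv2
a=cv2.imread('pics/side_pipe_thin.png')[60:220,200:400];b=cv2.imread('pics/top_pipe_thin.png')[110:270,250:450]
cv2.imwrite('pics/held.png',cv2.resize(cv2.hconcat([a,b]),None,fx=2,fy=2,interpolation=2))"
```

```text
pipe_thin {'side': np.int64(180)}
both (array([  868.023, -1099.165,  -620.382,    15.664]), np.float64(85.67843137254901))
side (array([ 459.941, -226.898,   18.   ,    0.082]), np.float64(281.6039215686274))
```

View pics/held.png

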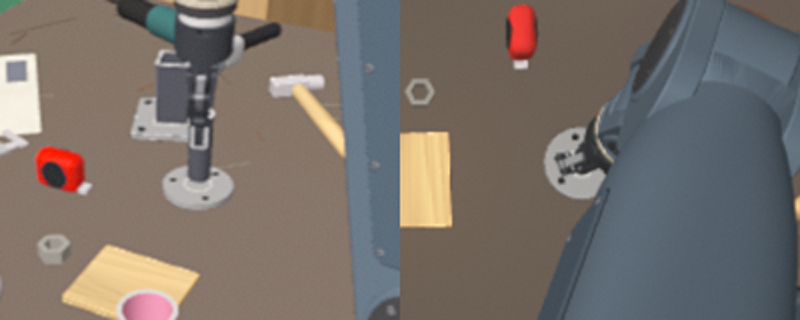

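The thin pipe hangs upright between the pads over the small flange (side view about px 299,150; crop 200,165). It lines up with the plate's centre, so I'll lower it.

Call:
{"method": "apply_moves", "body": {"plan": [[0,0,0,0.02,0,-0.2,20],[0,0,0,0,0,-0.1,20],[0,0,0,0,0,0,20],[0,0,0,0,0,0,20],[0,0,0,0,0,0,20]]}}

```text
t: 37.3
tcp_pos: [459.8, -223.3, 70.7]
tcp_rot: [3.142, -0.001, -2.761]
force: [0.4, 0.3, -3.4]
gripper_width: 32.3
gripper_force: 40.8
```

```bash
python3 go.py 459.8 -223 68.5 3.522
```

```text
pos [ 459.769 -223.255   70.712] rot [ 3.142 -0.001 -2.761] q [-0.452  0.324 -0.331  0.917 -0.001 -0.832] w 32.3
tilt fix [ 0.004 -0.013  0.   ] yaw 0.0031732718703353173 shift [ 0.001  0.008 -0.074]
```

Call:
{"method": "apply_moves", "body": {"plan": [[0,0,0,0,0.01,-0.05,20],[0,0,0,0,0,0,20],[0,0,0,0,0,0,20]]}}

```text
t: 37.55
tcp_pos: [459.8, -222.9, 69.2]
tcp_rot: [-3.142, -0.001, -2.761]
force: [-0.7, 0.1, -2.7]
gripper_width: 32.0
gripper_force: 40.8
```

Call:
{"method": "apply_moves", "body": {"plan": [[0,0,0,0,0,-0.04,20],[0,0,0,0,0,0,20],[0,0,0,0,0,0,20]]}}

```text
t: 37.8
tcp_pos: [460.0, -223.0, 68.5]
tcp_rot: [-3.141, -0.001, -2.761]
force: [-1.9, 0.6, 4.3]
gripper_width: 32.3
gripper_force: 41.3
```

Call:
{"method": "apply_moves", "body": {"plan": [[0,0,0,0,0,0,45],[0,0,0,0,0,0,60],[0,0,0,0,0,0,80],[0,0,0,0,0,0,85],[0,0,0,0,0,0.5,85],[0,0,0,0,0,1,85],[0,0,0,0,0,1,85],[0,0,0,0,0,1,85],[0,0,0,0,0,1,85],[0,0,0,0,0,0.5,85]]}}

```text
t: 38.63
tcp_pos: [460.8, -223.4, 221.6]
tcp_rot: [-3.138, 0.002, -2.761]
force: [-0.6, -0.1, -0.4]
gripper_width: 84.8
gripper_force: 0.0
```

Call:
{"method": "apply_moves", "body": {"plan": [[0,0,0,-0.8,-0.8,0,85],[0,0,0,-0.8,-0.8,0,85],[0,0,0,-0.8,-0.8,0,85],[0,0,0,-0.8,-0.8,0,85],[0,0,0,-0.8,-0.8,0,85],[0,0,0,-0.8,-0.8,0,85],[0,0,0,-0.8,-0.8,0,85],[0,0,0,-0.8,-0.8,0,85],[0,0,0,-0.8,-0.8,0,85],[0,0,0,-0.8,-0.8,0,85]]}}

```text
t: 39.47
tcp_pos: [218.4, -464.0, 218.2]
tcp_rot: [-3.141, -0.001, -2.761]
force: [0.6, -0.5, -0.3]
gripper_width: 84.6
gripper_force: 0.0
```

```bash
python3 look.py | grep try
cat > fin.py <<'E'
from h import *
import pickle
fitp=pickle.load(open("fit.pkl","rb")); D=pickle.load(open("m.pkl","rb"))
P=dict(pipe_thick="flange_large",pipe_thin="flange_small",tube_square="plate_square",tube_rect="plate_rect")
for n,pl in P.items():
    f=fitp[pl]; p0=[f[0],f[1],7,f[3] if pl!="plate_square" else f[3]-np.pi/2]; M={}
    for c in("top","side"):
        e=proj(pts(n,*p0),c).mean(0)
        for d in D[c,n]:
            if d["mask"].any() and np.hypot(*(np.argwhere(d["mask"]).mean(0)[::-1]-e))<18: M[c]=cv2.morphologyEx(d["mask"].astype(np.uint8),cv2.MORPH_CLOSE,np.ones((5,5)))>0;break
    for k in [M]+[{c:m} for c,m in M.items()]:
        r=fit(n,k,p0,fz=len(k)>1); print(n,list(k),"off",r[0][:2]-f[:2],"z",r[0][2],"dyaw",r[0][3]-p0[3],r[1])
E
python3 fin.py; python3 -c "
from h import *
for c in('top','side'):
    im=imaging.snapshot(c)[:,:,::-1]; cv2.imwrite(f'pics/{c}_end.png',cv2.resize(im[90:260,80:440] if c=='top' else im[60:350,40:340],None,fx=2.2 if c=='top' else 2,fy=2.2 if c=='top' else 2,interpolation=2))"
```

```text
top try_square [(0.64, np.int64(463), [183.0, 185.0])]
side try_square [(0.61, np.int64(732), [204.0, 245.0])]
pipe_thick ['top', 'side'] off [-0.439  0.085] z 7.653553924753978 dyaw 0.11839956972384803 130.7294117647059
pipe_thick ['top'] off [0.097 0.82 ] z 7.0 dyaw 0.1097084996499154 72.52941176470588
pipe_thick ['side'] off [-0.058 -0.652] z 7.0 dyaw 0.06562098132951007 52.8078431372549
pipe_thin ['top', 'side'] off [-0.208 -1.971] z 3.714214753347254 dyaw 0.16066317585738693 124.75294117647059
pipe_thin ['top'] off [-3.601  1.153] z 7.0 dyaw 0.10374456872463389 41.63921568627451
pipe_thin ['side'] off [ 2.162 -4.962] z 7.0 dyaw 0.2999177473221086 77.27843137254902
tube_square ['top', 'side'] off [-0.607  0.113] z 8.974567468638886 dyaw -0.07692711316114698 59.55294117647059
tube_square ['top'] off [-0.005 -0.558] z 7.0 dyaw -0.056536104949410027 27.48627450980392
tube_square ['side'] off [ 0.162 -2.19 ] z 7.0 dyaw -0.10189189704274026 30.1921568627451
tube_rect ['top', 'side'] off [-0.136  0.911] z 8.563059182565151 dyaw -0.005400536525688643 124.71764705882353
tube_rect ['top'] off [0.413 1.528] z 7.0 dyaw -0.007939772456884375 50.31372549019608
tube_rect ['side'] off [1.48  0.007] z 7.0 dyaw 0.003990709609001719 71.07843137254902
```

View pics/top_end.png

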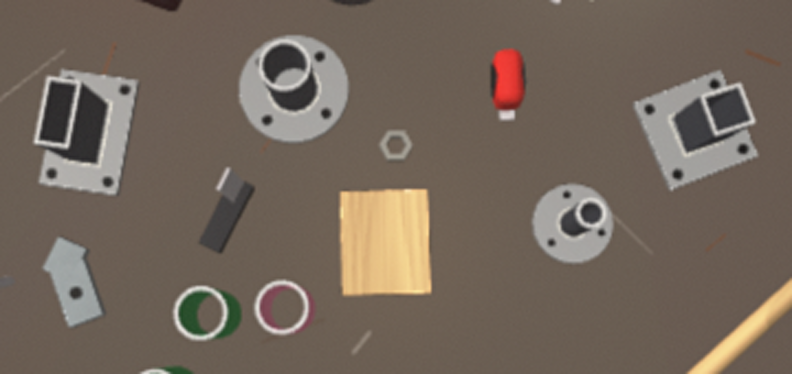

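View pics/side_end.png

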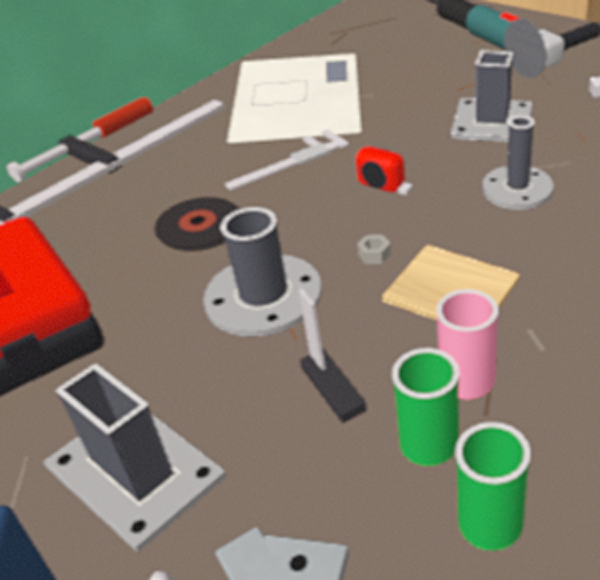

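Every post is upright on its own plate and the try square hasn't moved. The fits for the thin pipe and the square tube's angle scatter, so I'll repeat the measurement and check the outlines against the image.

```bash
for i in 1 2 3; do python3 look.py >/dev/null; python3 fin.py | grep -E "thin|square"; done
python3 - <<'E'
from h import *
import pickle
f=pickle.load(open("fit.pkl","rb")); tiles=[]
for pl,n in(("flange_small","pipe_thin"),("plate_square","tube_square")):
    for c in("top","side"):
        im=cv2.resize(imaging.snapshot(c)[:,:,::-1],None,fx=6,fy=6,interpolation=cv2.INTER_CUBIC)
        p=[f[pl][0],f[pl][1],7,f[pl][3]]; P=pts(n,*p); k=len(P)//2; q=((proj(P,c)+.5)*6-.5).round().astype(np.int32)
        cv2.polylines(im,[q[:k]],True,(0,255,255),1); cv2.polylines(im,[q[k:]],True,(255,0,255),1)
        m=q.mean(0).astype(int); tiles.append(im[m[1]-150:m[1]+150,m[0]-200:m[0]+200])
cv2.imwrite("pics/ovf.png",cv2.vconcat([cv2.hconcat(tiles[:2]),cv2.hconcat(tiles[2:])]))
E
```

```text
pipe_thin ['top', 'side'] off [ 0.333 -1.753] z 6.613666137529696 dyaw 0.14220509266487943 70.98823529411764
pipe_thin ['top'] off [-0.222 -1.618] z 7.0 dyaw 0.14171430811966274 28.580392156862743
pipe_thin ['side'] off [ 0.415 -1.157] z 7.0 dyaw 0.09556584746435373 40.141176470588235
tube_square ['top', 'side'] off [ 0.055 -0.447] z 7.937425561258024 dyaw -0.05109322493913082 71.7607843137255
tube_square ['top'] off [ 0.313 -1.089] z 7.0 dyaw -0.06862480014164857 32.4078431372549
tube_square ['side'] off [ 0.272 -0.548] z 7.0 dyaw -0.049283436258564295 38.53333333333333
pipe_thin ['top', 'side'] off [ 0.386 -1.531] z 3.9828522685365204 dyaw 0.20141693664506602 92.4156862745098
pipe_thin ['top'] off [-1.179 -0.975] z 7.0 dyaw 0.08594940993327782 31.513725490196077
pipe_thin ['side'] off [0.858 0.632] z 7.0 dyaw 0.04427380510454966 56.352941176470594
tube_square ['top', 'side'] off [-0.63  -0.261] z 8.221970175364257 dyaw -0.0815965838800119 83.09411764705882
tube_square ['top'] off [-0.236 -1.01 ] z 7.0 dyaw -0.057677271851427236 27.682352941176468
tube_square ['side'] off [0.246 0.396] z 7.0 dyaw -0.2118678193537262 39.839215686274514
pipe_thin ['top', 'side'] off [ 0.741 -3.377] z 2.720173780655215 dyaw 0.2390042111306562 97.87450980392157
pipe_thin ['top'] off [-0.054 -2.494] z 7.0 dyaw 0.10345851014204177 15.72156862745098
pipe_thin ['side'] off [ 2.436 -6.455] z 7.0 dyaw 0.1309936213800149 81.28627450980392
tube_square ['top', 'side'] off [ 0.199 -0.655] z 6.563039997734552 dyaw -0.05646999475395814 78.95686274509804
tube_square ['top'] off [-0.048 -0.735] z 7.0 dyaw -0.043839238196913044 53.28627450980392
tube_square ['side'] off [ 0.31  -0.011] z 7.0 dyaw -0.04384985613832826 22.305882352941175
```

View pics/ovf.png

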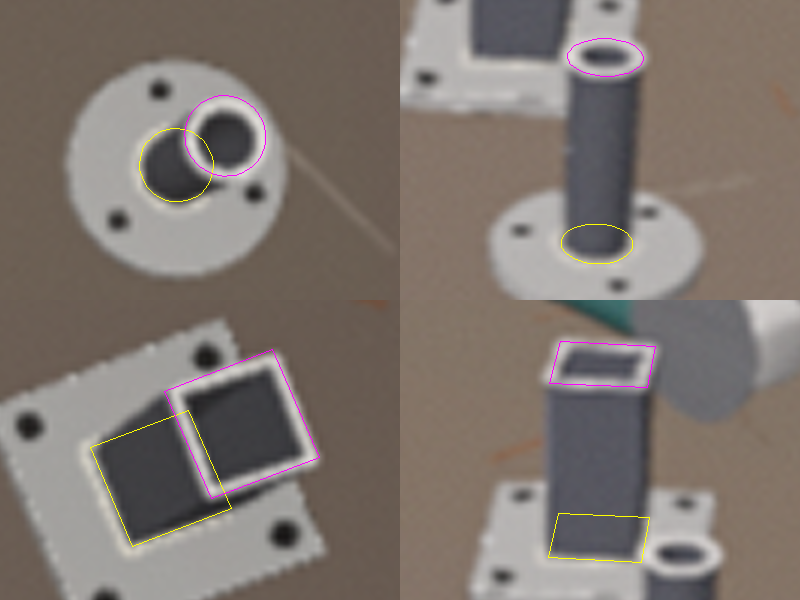

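```bash
cat > rim.py <<'E'
from h import *
import pickle
f=pickle.load(open("fit.pkl","rb"))
I={c:np.mean([cv2.cvtColor(imaging.snapshot(c),cv2.COLOR_RGB2GRAY).astype(float) for _ in range(3)],0) for c in("top","side")}
def band(s0,s1,z,p,c,K=4):
    m=np.zeros((384*K,512*K),np.uint8); R=np.array([[np.cos(p[2]),np.sin(p[2])],[-np.sin(p[2]),np.cos(p[2])]])
    for s,v in((s0,255),(s1,0)):
        q=s@R+p[:2]; q=(proj(np.c_[q,np.full(len(q),z)],c)+.5)*K-.5
        cv2.fillPoly(m,[np.round(q*16).astype(np.int32)],v,shift=4)
    return cv2.resize(m,(512,384),interpolation=cv2.INTER_AREA)/255.
def rimfit(so,si,sx,z,p0,cams):
    # bright rim against darker inside and outside strips
    def cost(v):
        p=[v[0],v[1],v[2]/40]; e=0
        for c in cams:
            b=band(so,si,z,p,c); i=band(si,si*.75,z,p,c); o=band(so*sx,so,z,p,c)
            e-=(b*I[c]).sum()/b.sum()*2-(i*I[c]).sum()/i.sum()-(o*I[c]).sum()/o.sum()
        return e
    v0=np.array([p0[0],p0[1],p0[2]*40]); best=None
    for s in((3,3,3),(-3,2,-3),(2,-3,3)):
        r=minimize(cost,v0,method="Nelder-Mead",options=dict(initial_simplex=np.vstack([v0]+[v0+s[i]*np.eye(3)[i] for i in range(3)]),xatol=.03,fatol=.01))
        if best is None or r.fun<best.fun: best=r
    return np.r_[best.x[:2],best.x[2]/40]
for n,pl,so,si in(("thin","flange_small",circ(34),circ(26)),("thick","flange_large",circ(60),circ(52)),("square","plate_square",rect(50,50),rect(42,42)),("rect","plate_rect",rect(80,40),rect(72,32))):
    g=f[pl].copy(); g[3]-=np.pi/2*(n=="square")
    for cams in(("top",),("side",),("top","side")):
        r=rimfit(so,si,1.12,107,[g[0],g[1],g[3]],cams); print(n,cams,"off",r[:2]-g[:2],"dyaw",r[2]-g[3])
D=pickle.load(open("m.pkl","rb"))
for pl in("flange_small","plate_square","plate_rect","flange_large"):
    ig={};M={}
    for c in("top","side"):
        e=proj(pts(pl,*f[pl]),c).mean(0)
        M[c]=min((d["mask"] for d in D[c,pl] if d["mask"].any()),key=lambda m:np.hypot(*(np.argwhere(m).mean(0)[::-1]-e)))
        ig[c]=np.any([cv2.dilate((d["mask"]).astype(np.uint8),np.ones((5,5)))>0 for k in("pipe_thick","pipe_thin","tube_square","tube_rect","try_square") for d in D[c,k] if d["confidence"]>.45],0)
    r=fit(pl,M,f[pl],ig); print(pl,"change",r[0]-f[pl],r[1])
E
python3 rim.py
```

```text
thin ('top',) off [-1.804 -0.624] dyaw 0.037088325951764915
thin ('side',) off [ 0.867 -0.966] dyaw -0.04150870893218694
thin ('top', 'side') off [-1.299 -0.597] dyaw 0.024410297334711298
thick ('top',) off [-1.157  0.672] dyaw 0.015005859954008285
thick ('side',) off [0.06  0.227] dyaw 0.001258808282365395
thick ('top', 'side') off [-0.41  0.35] dyaw 0.017744561417473784
square ('top',) off [-0.505 -0.436] dyaw -0.05314904241877316
square ('side',) off [1.143 0.364] dyaw 0.008427498421229251
square ('top', 'side') off [ 0.01  -0.129] dyaw -0.05653266482445163
rect ('top',) off [-0.062  1.938] dyaw -0.0013620635609567777
rect ('side',) off [1.206 0.761] dyaw 0.006683224022633744
rect ('top', 'side') off [0.405 1.287] dyaw 0.012863344367372409
flange_small change [-0.543 -1.203 -1.167  0.124] 58.89411764705882
plate_square change [-0.675  2.852  0.846  0.012] 19.46666666666667
plate_rect change [ 0.867 -0.782 -0.433  0.01 ] 108.38039215686274
flange_large change [ 1.173 -1.206 -1.552  0.145] 143.97254901960784
```

Positions are within about 1.5 mm, but the square tube is turned about 3° from its plate: the pads held it askew. I'll grip it again at its actual angle and turn it by that amount.

Call:
{"method": "apply_moves", "body": {"plan": [[0,0,-0.63,0.9,0.2,0,85],[0,0,0,0.9,0.2,0,85],[0,0,0,0.9,0.2,0,85],[0,0,0,0.9,0.2,0,85],[0,0,0,0.9,0.2,0,85],[0,0,0,0.9,0.2,0,85],[0,0,0,0.9,0.2,0,85],[0,0,0,0.9,0.2,0,85],[0,0,0,0.9,0.2,0,85],[0,0,0,0.9,0.2,0,85]]}}

```text
t: 45.3
tcp_pos: [491.2, -402.4, 218.0]
tcp_rot: [-3.141, -0.001, -2.816]
force: [-0.5, -0.4, 1.2]
gripper_width: 84.9
gripper_force: 0.0
```

Call:
{"method": "apply_moves", "body": {"plan": [[0,0,0,0.9,0.2,0,85],[0,0,0,0.9,0.2,0,85],[0,0,0,0.9,0.2,0,85],[0,0,0,0.4,0.1,0,85],[0,0,0,0,0,-0.5,85],[0,0,0,0,0,0,85],[0,0,0,0,0,0,85]]}}

```text
t: 45.88
tcp_pos: [582.3, -381.5, 202.1]
tcp_rot: [3.14, -0.003, -2.816]
force: [-0.3, -0.1, 0.1]
gripper_width: 84.7
gripper_force: 0.0
```

```bash
python3 go.py 582 -383.2 70.5 3.467
```

```text
pos [ 582.32  -381.534  202.127] rot [ 3.14  -0.003 -2.816] q [-0.58   0.556  0.408  1.426 -0.001 -0.905] w 84.7
tilt fix [-0.009 -0.034  0.   ] yaw -0.0007343267770493665 shift [-0.011 -0.056 -4.388]
```

Call:
{"method": "apply_moves", "body": {"plan": [[0,0,0,-0.01,-0.05,-0.9,85],[0,0,0,0,0,-0.9,85],[0,0,0,0,0,-0.9,85],[0,0,0,0,0,-0.9,85],[0,0,0,0,0,-0.5,85],[0,0,0,0,0,-0.28,85],[0,0,0,0,0,0,85],[0,0,0,0,0,0,85]]}}

```text
t: 46.55
tcp_pos: [582.6, -383.9, 72.7]
tcp_rot: [-3.141, -0.001, -2.817]
force: [0.8, 0.0, -0.5]
gripper_width: 85.2
gripper_force: 0.0
```

Call:
{"method": "apply_moves", "body": {"plan": [[0,0,0,0,0,0,65],[0,0,0,0,0,0,60],[0,0,0,0,0,0,50],[0,0,0,0,0,0,40],[0,0,0,0,0,0,35],[0,0,0,0,0,0,35],[0,0,0,0,0,0,35]], "force": 60}}

```text
t: 47.13
tcp_pos: [583.1, -383.7, 73.2]
tcp_rot: [-3.14, 0.0, -2.816]
force: [-0.4, 0.7, 5.3]
gripper_width: 49.2
gripper_force: 61.8
```

Call:
{"method": "apply_moves", "body": {"plan": [[0,0,0,0,0,0.2,35],[0,0,0.3,0,0,0,35],[0,0,0.35,0,0,0,35],[0,0,0,0,0,0,35],[0,0,0,0,0,0,35],[0,0,0,0,0,0,35]]}}

```text
t: 47.63
tcp_pos: [582.4, -383.4, 77.5]
tcp_rot: [3.141, -0.001, -2.761]
force: [-0.2, 0.2, -4.6]
gripper_width: 49.2
gripper_force: 63.1
```

```bash
python3 go.py 582.2 -382.9 70.5 3.524
```

```text
pos [ 582.367 -383.358   77.532] rot [ 3.141 -0.001 -2.761] q [-0.582  0.608  0.179  1.143 -0.001 -0.963] w 49.2
tilt fix [ 0.002 -0.016  0.   ] yaw 0.01600359037773104 shift [-0.006  0.015 -0.234]
```

Lower to contact (z about 73), then check force before release.

Call:
{"method": "apply_moves", "body": {"plan": [[0,0,0,0,0.01,-0.1,35],[0,0,0,0,0,-0.04,35],[0,0,0,0,0,0,35],[0,0,0,0,0,0,35],[0,0,0,0,0,0,35]]}}

```text
t: 48.05
tcp_pos: [582.5, -383.1, 73.4]
tcp_rot: [3.142, -0.001, -2.76]
force: [0.3, 0.0, -4.3]
gripper_width: 49.2
gripper_force: 63.1
```

Call:
{"method": "apply_moves", "body": {"plan": [[0,0,0,0,0,-0.04,35],[0,0,0,0,0,0,35],[0,0,0,0,0,0,35]]}}

```text
t: 48.3
tcp_pos: [582.5, -383.1, 73.2]
tcp_rot: [-3.141, -0.001, -2.76]
force: [-3.3, 1.8, 6.4]
gripper_width: 49.7
gripper_force: 64.1
```

Call:
{"method": "apply_moves", "body": {"plan": [[0,0,0,0,0,0,60],[0,0,0,0,0,0,75],[0,0,0,0,0,0,85],[0,0,0,0,0,0,85],[0,0,0,0,0,0.5,85],[0,0,0,0,0,1,85],[0,0,0,0,0,1,85],[0,0,0,0,0,1,85],[0,0,0,0,0,1,85],[0,0,0,0,0,0.3,85]]}}

```text
t: 49.13
tcp_pos: [583.8, -384.0, 221.5]
tcp_rot: [-3.136, 0.003, -2.76]
force: [0.8, -0.5, 0.8]
gripper_width: 84.8
gripper_force: 0.0
```

Call:
{"method": "apply_moves", "body": {"plan": [[0,0,0,-0.9,-0.2,0,85],[0,0,0,-0.9,-0.2,0,85],[0,0,0,-0.9,-0.2,0,85],[0,0,0,-0.9,-0.2,0,85],[0,0,0,-0.9,-0.2,0,85],[0,0,0,-0.9,-0.2,0,85],[0,0,0,-0.9,-0.2,0,85],[0,0,0,-0.9,-0.2,0,85],[0,0,0,-0.9,-0.2,0,85],[0,0,0,-0.9,-0.2,0,85]]}}

```text
t: 49.97
tcp_pos: [311.2, -443.2, 216.0]
tcp_rot: [-3.141, -0.001, -2.76]
force: [-0.3, 0.2, -0.0]
gripper_width: 85.2
gripper_force: 0.0
```

Call:
{"method": "apply_moves", "body": {"plan": [[0,0,0,-0.9,-0.2,0,85],[0,0,0,-0.9,-0.2,0,85],[0,0,0,-0.9,-0.2,0,85],[0,0,0,0,0,0,85]]}}

```text
t: 50.3
tcp_pos: [227.8, -461.6, 216.2]
tcp_rot: [3.141, -0.002, -2.763]
force: [0.5, -0.6, 0.2]
gripper_width: 85.0
gripper_force: 0.0
```

```bash
python3 look.py | grep -E "try|square"; python3 rim.py; python3 fin.py | grep square
```

```text
top tube_square [(0.73, np.int64(671), [404.0, 143.0])]
top plate_square [(0.8, np.int64(1267), [392.0, 151.0])]
top try_square [(0.7, np.int64(422), [183.0, 185.0])]
side tube_square [(0.72, np.int64(608), [287.0, 103.0])]
side plate_square [(0.74, np.int64(429), [281.0, 121.0])]
side try_square [(0.73, np.int64(731), [204.0, 246.0])]
thin ('top',) off [-1.766 -0.624] dyaw 0.03750051374877465
thin ('side',) off [ 0.869 -0.929] dyaw -0.040200078139553556
thin ('top', 'side') off [-1.212 -0.743] dyaw 0.02798256866629794
thick ('top',) off [-1.099  0.696] dyaw 0.006849112655650344
thick ('side',) off [0.06  0.227] dyaw 0.001258808282365395
thick ('top', 'side') off [-0.385  0.31 ] dyaw 0.03448750765899526
square ('top',) off [-1.012 -0.105] dyaw 0.00813283371617729
square ('side',) off [0.4   0.842] dyaw 0.0017787101337448652
square ('top', 'side') off [-0.324 -0.025] dyaw 0.0165035673179727
rect ('top',) off [-0.062  1.938] dyaw -0.0013620635609567777
rect ('side',) off [1.206 0.761] dyaw 0.006683224022633744
rect ('top', 'side') off [0.405 1.287] dyaw 0.012863344367372409
flange_small change [-1.507  0.065  0.129  0.135] 56.752941176470586
plate_square change [-0.66   3.563  1.812  0.004] 19.53333333333333
plate_rect change [ 0.416 -0.429 -0.045  0.003] 108.45490196078431
flange_large change [-1.682  0.629  2.412  0.132] 132.3764705882353
tube_square ['top', 'side'] off [-0.745  0.244] z 6.841193650624359 dyaw 0.04856905673137052 84.00392156862745
tube_square ['top'] off [-0.524 -0.072] z 7.0 dyaw 0.060135685902837965 43.91372549019608
tube_square ['side'] off [-1.013  1.003] z 7.0 dyaw 0.02043008657879214 41.04313725490196
```

```bash
cat > edge.py <<'E'
import io,contextlib
with contextlib.redirect_stdout(io.StringIO()): from rim import *
from scipy.ndimage import binary_dilation
occ={c:np.any([binary_dilation(d["mask"],iterations=3) for k in("pipe_thick","pipe_thin","tube_square","tube_rect","try_square") for d in D[c,k] if d["confidence"]>.45 and d["mask"].sum()<4000],0) for c in("top","side")}
def ef(pl,cams):
    s=SH[pl][0]; w=np.abs(s).max(0); ins=s*(w-7)/w; out=s*(w+7)/w; g=f[pl]
    def cost(v):
        p=[v[0],v[1],v[2]/60]; e=0
        for c in cams:
            ok=~occ[c]; i=band(s,ins,7,p,c)*ok; o=band(out,s,7,p,c)*ok
            e-=(i*I[c]).sum()/i.sum()-(o*I[c]).sum()/o.sum()
        return e
    v0=np.array([g[0],g[1],g[3]*60])
    r=min((minimize(cost,v0,method="Nelder-Mead",options=dict(initial_simplex=np.vstack([v0]+[v0+q[i]*np.eye(3)[i] for i in range(3)]),xatol=.03,fatol=.01)) for q in((3,3,3),(-3,2,-3),(2,-3,3))),key=lambda r:r.fun)
    return np.r_[r.x[:2],r.x[2]/60]-g[[0,1,3]]
for pl in("flange_small","flange_large","plate_square","plate_rect"):
    print(pl,[ef(pl,c) for c in(("top",),("side",),("top","side"))])
E
python3 edge.py
```

```text
flange_small [array([-1.442, -0.357,  0.048]), array([0.784, 1.072, 0.016]), array([-0.64 ,  0.259,  0.023])]
flange_large [array([-0.588,  1.392,  0.024]), array([-0.05 ,  2.438, -0.033]), array([-0.26 ,  1.653,  0.044])]
plate_square [array([-0.826,  1.87 ,  0.019]), array([0.612, 3.266, 0.016]), array([ 0.65 ,  2.359, -0.   ])]
plate_rect [array([-0.155,  1.204,  0.011]), array([1.005, 0.858, 0.008]), array([0.241, 0.944, 0.007])]edge.py:11: RuntimeWarning: invalid value encountered in scalar divide
  e-=(i*I[c]).sum()/i.sum()-(o*I[c]).sum()/o.sum()
```

Comparing the tube's rim with its plate's edges and bolt holes, the square tube sits about 2 mm off in −y. One last nudge will fix that.

Call:
{"method": "apply_moves", "body": {"plan": [[0,0,0,0.9,0.2,0,85],[0,0,0,0.9,0.2,0,85],[0,0,0,0.9,0.2,0,85],[0,0,0,0.9,0.2,0,85],[0,0,0,0.9,0.2,0,85],[0,0,0,0.9,0.2,0,85],[0,0,0,0.9,0.2,0,85],[0,0,0,0.9,0.2,0,85],[0,0,0,0.9,0.2,0,85],[0,0,0,0.9,0.2,0,85]]}}

```text
t: 52.83
tcp_pos: [502.8, -400.6, 216.2]
tcp_rot: [-3.142, -0.001, -2.76]
force: [0.2, -1.2, 1.1]
gripper_width: 84.9
gripper_force: 0.0
```

Call:
{"method": "apply_moves", "body": {"plan": [[0,0,0,0.9,0.2,0,85],[0,0,0,0.9,0.2,0,85],[0,0,0,0.9,0.2,0,85],[0,0,0,0,0,-0.5,85],[0,0,0,0,0,0,85],[0,0,0,0,0,0,85]]}}

```text
t: 53.33
tcp_pos: [582.0, -382.7, 200.2]
tcp_rot: [3.14, -0.003, -2.759]
force: [-1.0, -0.2, -0.3]
gripper_width: 85.3
gripper_force: 0.0
```

```bash
python3 go.py 582.5 -383.1 73.2 3.523
```

```text
pos [ 581.977 -382.66   200.191] rot [ 3.14  -0.003 -2.759] q [-0.581  0.557  0.405  1.422 -0.001 -0.964] w 85.3
tilt fix [-0.009 -0.037  0.   ] yaw -0.011501852805511545 shift [ 0.017 -0.015 -4.233]
```

Call:
{"method": "apply_moves", "body": {"plan": [[0,0,0,0.01,-0.01,-0.9,85],[0,0,0,0,0,-0.9,85],[0,0,0,0,0,-0.9,85],[0,0,0,0,0,-0.8,85],[0,0,0,0,0,-0.5,85],[0,0,0,0,0,-0.25,85],[0,0,0,0,0,0,85],[0,0,0,0,0,0,85]]}}

```text
t: 54.0
tcp_pos: [582.7, -384.0, 74.9]
tcp_rot: [-3.141, -0.001, -2.76]
force: [-0.1, 0.4, 0.5]
gripper_width: 85.1
gripper_force: 0.0
```

Call:
{"method": "apply_moves", "body": {"plan": [[0,0,0,0,0,0,65],[0,0,0,0,0,0,60],[0,0,0,0,0,0,50],[0,0,0,0,0,0,40],[0,0,0,0,0,0,35],[0,0,0,0,0,0,35],[0,0,0,0,0,0,35]], "force": 60}}

```text
t: 54.58
tcp_pos: [583.3, -383.5, 75.3]
tcp_rot: [-3.14, 0.0, -2.759]
force: [-1.0, 1.1, 6.1]
gripper_width: 49.4
gripper_force: 61.4
```

Call:
{"method": "apply_moves", "body": {"plan": [[0,0,0,0,0,0.15,35],[0,0,0,0,0.07,0,35],[0,0,0,0,0,0,35],[0,0,0,0,0,0,35],[0,0,0,0,0,0,35]]}}

```text
t: 55.0
tcp_pos: [582.6, -381.2, 77.9]
tcp_rot: [3.141, -0.001, -2.76]
force: [0.2, 0.6, -4.7]
gripper_width: 48.8
gripper_force: 62.9
```

Call:
{"method": "apply_moves", "body": {"plan": [[0,0,0,0.01,0,-0.06,35],[0,0,0,0,0,-0.03,35],[0,0,0,0,0,0,35],[0,0,0,0,0,0,35]]}}

```text
t: 55.33
tcp_pos: [583.0, -381.4, 75.4]
tcp_rot: [3.142, -0.001, -2.76]
force: [0.6, 0.2, -4.2]
gripper_width: 49.4
gripper_force: 62.9
```

Call:
{"method": "apply_moves", "body": {"plan": [[0,0,0,0,0,-0.03,35],[0,0,0,0,0,0,35],[0,0,0,0,0,0,35]]}}

```text
t: 55.58
tcp_pos: [583.1, -381.3, 75.3]
tcp_rot: [-3.141, -0.001, -2.76]
force: [-2.5, 1.6, 4.0]
gripper_width: 49.5
gripper_force: 63.7
```

Contact. Release and retreat.

Call:
{"method": "apply_moves", "body": {"plan": [[0,0,0,0,0,0,60],[0,0,0,0,0,0,75],[0,0,0,0,0,0,85],[0,0,0,0,0,0,85],[0,0,0,0,0,0.5,85],[0,0,0,0,0,1,85],[0,0,0,0,0,1,85],[0,0,0,0,0,1,85],[0,0,0,0,0,1,85],[0,0,0,0,0,0.3,85]]}}

```text
t: 56.42
tcp_pos: [584.4, -382.2, 224.0]
tcp_rot: [-3.136, 0.003, -2.76]
force: [0.1, -0.3, 0.7]
gripper_width: 84.8
gripper_force: 0.0
```

Call:
{"method": "apply_moves", "body": {"plan": [[0,0,0,-0.9,-0.2,0,85],[0,0,0,-0.9,-0.2,0,85],[0,0,0,-0.9,-0.2,0,85],[0,0,0,-0.9,-0.2,0,85],[0,0,0,-0.9,-0.2,0,85],[0,0,0,-0.9,-0.2,0,85],[0,0,0,-0.9,-0.2,0,85],[0,0,0,-0.9,-0.2,0,85],[0,0,0,-0.9,-0.2,0,85],[0,0,0,-0.9,-0.2,0,85]]}}

```text
t: 57.25
tcp_pos: [311.8, -441.5, 218.5]
tcp_rot: [-3.141, -0.001, -2.76]
force: [0.3, -0.2, 0.6]
gripper_width: 84.8
gripper_force: 0.0
```

Call:
{"method": "apply_moves", "body": {"plan": [[0,0,0,-0.9,-0.2,0,85],[0,0,0,-0.9,-0.2,0,85],[0,0,0,0,0,0,85]]}}

```text
t: 57.5
tcp_pos: [255.4, -453.8, 218.7]
tcp_rot: [3.141, -0.002, -2.763]
force: [0.6, -0.1, -0.0]
gripper_width: 84.7
gripper_force: 0.0
```

```bash
python3 look.py | grep try; python3 rim.py | grep "^square"; python3 edge.py 2>/dev/null | grep square
```

```text
top try_square [(0.72, np.int64(467), [183.0, 186.0])]
side try_square [(0.62, np.int64(739), [204.0, 246.0])]
square ('top',) off [-0.909  1.914] dyaw 0.0015981247722693381
square ('side',) off [0.697 2.76 ] dyaw 0.06878004143382577
square ('top', 'side') off [-0.441  1.853] dyaw 0.009057710938260688
plate_square [array([-1.036,  2.687,  0.004]), array([-0.304,  5.121, -0.005]), array([-0.786,  3.253,  0.006])]
```

The square tube is now centred and square to its plate, so I'll hand in.

```bash
python3 -c "
from bench import bot
print(bot.sign_off())"
```

```text
the job is handed in; nothing more can be done
None
```

I handed the job in at about 58 s of the 141 s allowed: by my camera measurements all four posts stand upright on their own plates, within about 2 mm of centre, with the square and rectangular tubes within about 1° of parallel, and the try square was not moved.

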